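# Close the tub and shelve the bakery goods by height

## Robot

A 7-joint arm with a two-finger parallel gripper is mounted at the origin on the work surface. World frame = base frame: x ahead of the robot, y to its left, z up, the work surface at z = 0. Lengths are in m, angles in rad, forces in N, time in s.
With the tool pointing down it reaches from about 0.425 to 0.875 m from the base axis. Payload 8.4 kg.
Tool frame: the origin (TCP) lies midway between the tips of the shut fingers; the grasp point (between the pads) lies 19 mm behind it; z points along the fingers, y is the line along which they close (so a half turn about z gives the same grasp; the last joint's range is limited). The gripper opens to 87 mm and grips with 3 to 60 N. Pads are 19 mm wide; open, the fingers measure 117 mm over their backs; the gripper's body (75 mm by 190 mm) begins 51 mm behind the grasp point.
Start: joints at [1.136, 0.333, 0.04, 1.465, -0.013, 1.343, -0.059], TCP at [0.214, -0.614, 0.2] pointing down, gripper open.
Joint ranges: [-2.58, 2.58], [-0.38, 2.09], [-1.3, 1.39], [0.25, 2.4], [-1.5, 4.64], [0.08, 2.09], [-2.65, 2.65]. Speed limits (rad/s): [2.22, 2.22, 2.79, 2.79, 3.14, 3.14, 3.14].

## Interface

Orientations are given as [roll, pitch, yaw] about the fixed x, y, z axes, in that order (R = Rz(yaw) Ry(pitch) Rx(roll)).
In Python, from workcell import arm gives the robot as it stands. The module is installed in compiled form; this text tells all that it offers.
- The arm moves only by the shell command python3 -m inch 'ROWS'. ROWS is JSON, a list of rows, each an object of numbers: "claw": the finger opening in cm, from 0 to 8.7; "dx", "dy", "dz": the shift along the tool's x, y, z in cm; "rx", "ry", "rz": the turn, a rotation vector about the tool's x, y, z in units of 8 degrees (1.0 is 8 degrees). In form: [{"claw": .., "dx": .., "dy": .., "dz": .., "rx": .., "ry": .., "rz": ..}, ...]. A call has 1 to 5 rows; each row shifts and turns the commanded pose from where the row before left it, along the tool's axes as they then stand; what a row does not reach is not made up. A row lasts 1/10 s, in which the tool goes at most 50 mm and 8.59 degrees, less where a joint would pass 70% of its speed; a pose out of reach is approached as far as the arm can. A call with a gripper value outside its range is refused whole. The fingers move at their own pace and stop on an object; the grip force is fixed at half the most. Time passes only in rows, so rows that do not move let the fingers close. It gives the time, the measured TCP pose, the force, the opening and the grip force at its end, in the units of the state.
- arm.read_state(): the state, without advancing time (a new reading comes with each control period).
- arm.grab_frame(name): name is "scene" or "top" or "wrist"; returns a dict with "color" (384x512x3 uint8, blue, green, red), "z_map" (384x512 float32, m along the optical axis (not along the pixel's ray), 0 where there is no reading), "camera_matrix" (3x3 intrinsics, pixels), "D" ([k1, k2, p1, p2, k3] as OpenCV has them; the pictures are not rectified), "R" (3x3) and "t" (3): a world point X has camera coordinates R X + t; the wrist camera has in their place "T_tool_cam" (4x4, takes a point from camera to tool coordinates, whose origin is the TCP and whose axes are the flange's). Camera axes: x right, y down, z forward; pixel columns grow to the right and rows downward; lengths in m; the calibration is good to about 2 mm. A picture is of the moment at which its call begins: read the wrist's pose just before it.
- arm.job_done(): hands the job in; it is judged then, once.
Trained networks look in a picture, given as the dict that the camera call returned (one of the last four; its "shot" number tells which), for a name from the list of things; names that differ only in an ending like _2 or _b are one class to them, and where a whole thing is asked for, a point or a joint stands for the part that bears it (a point fixed in the world has none). Each returns a list of dicts, best first, with "score" (0 to 1); they miss things now and then, are a little off and sometimes report something else, mostly with a low value. They report only what shows in the picture. A call takes as long as a camera call.
- arm.look_for(target, picture): "location" ([x, y, z] in m, in the coordinates of the camera as it stood for that picture, good to about 4 mm: the middle of the surface that is visible of it).
- arm.outline_of(target, picture): "pixels" (384x512 bool, what is visible of it).
- arm.landmark_of(target, picture): "location" ([x, y, z] in m, in the coordinates of the camera as it stood for that picture, good to about 4 mm: a listed point, or the origin of a listed thing).
The state is a dict: "time": time; "joints": joint angles; "qvel": joint speeds; "effort": joint torques, N m; "position": TCP position; "tool_rot": TCP orientation; "contact_force": force on the tool from outside, world axes, zero at the start; "torque": the same for the moment, N m; "opening": finger opening in m; "grasp_force": force on a finger pad.
Only numpy, scipy, OpenCV 4.12 (cv2) and the standard library are available. Lean on these libraries where they do the work, as an engineer would, in place of code of your own. Each camera call takes 0.05 s, during which the arm holds its last target. There are 200 camera calls.

## Task

Press the clear lid with the red knob onto the white tub, while the tub stands on the counter, until it is fully down and level, and put everything away in the two-tier rack by height: the closed tub and the other tall goods (flour jar, green tea tin) on the upper tray, the low goods (ramekin, copper tin, dark salt box) on the lower tray, as many of them as are there today. Each must end up standing upright wholly beneath the overhang of its tray (set it on the open front, then slide it back); leave the measuring cup, spring clip, peel and oil bottle alone.

Things in the scene. Friction and masses are not known exactly. Their poses are not given: they have to be found in the camera images.
- rack: Fixed two-tier wooden rack, 310 deep x 300 wide x 207 mm high: two dough trays stepped like stairs under a clear acrylic cover. Origin: middle of its front lower edge on the counter; +x runs level into the rack, away from the robot, z up. The lower tray has a 5 mm lip at the front, both have 6 mm lips at the sides (inner width 284 mm). Thin posts stand only at the sides, from x=107 mm back below, x=214 mm back above.
- low_edge (a point): Point on the lower tray's floor (12 mm above the counter) below the front edge of the upper tray, where the overhang begins, mid-width; axes as the rack's. The tray's floor is open to the sky for 105 mm in front of it (x<0); behind it the clearance is 62 mm under the upper tray (12 mm board) and an 18 mm high stop strip stands 95 mm in.
- high_edge (a point): Point on the upper tray's floor (86 mm above the counter) below the front edge of the acrylic cover, where the overhang begins, mid-width; axes as the rack's. The tray's floor is open to the sky for 105 mm in front of it (x<0); behind it the clearance is 115 mm under the cover (6 mm thick) and an 18 mm high stop strip stands 92 mm in.
- tub: White round plastic tub, open on top, outside diameter 62 mm, 76 mm high, wall 4 mm, about 0.3 kg. Origin: centre of its underside, z up. Three black sprung rubber pads inside its rim grip the lid's plug.
- lid: Clear acrylic lid, plug down: tapered plug 14 mm long, 39 to 48 mm wide, flange 59 x 6 mm, red round knob 24 mm across, 22 mm high; 42 mm high in all, 60 g. Origin: centre of the plug's underside, z up. Set on the tub it stops about 9 mm too high on the pads; 8 to 15 N presses the flange onto the rim, where it stays, origin 62 mm above the tub's, closed tub 104 mm high.
- flour_jar: Tall round glass jar with paper label and wooden cap, 62 mm diameter, 100 mm high. Origin: centre of its underside, z up. May be absent.
- tea_tin: Tall square green tin with steel lid, 58 x 58 mm (along its x and y), 94 mm high. Origin: centre of its underside, z up. May be absent.
- ramekin: Low round white porcelain ramekin, open on top, 66 mm outside diameter, 48 mm high, wall 5 mm. Origin: centre of its underside, z up. May be absent.
- copper_tin: Low round copper-toned closed tin, 62 mm diameter, 55 mm high. Origin: centre of its underside, z up. May be absent.
- salt_box: Low round dark wooden salt box, 64 mm diameter (60 mm over its top 8 mm), 45 mm high. Origin: centre of its underside, z up. May be absent.
- measuring_cup: Bystander: copper-toned measuring cup, 68 mm across, 40 mm high, flat handle along its +x to 106 mm from its centre. Origin: centre of its underside.
- spring_clip: Bystander: flat steel spring clip, 70 x 34 x 16 mm. Origin: underside, middle.
- peel: Bystander: short oak turning peel lying flat, 225 mm long (along its x, blade towards +x), blade 90 mm wide. Origin: underside, where handle and blade meet.
- oil_bottle: Bystander: green glass oil bottle with cork, 66 mm diameter, 190 mm high. Origin: centre of its underside.

How it is judged:
On the way:
1. the lid is pressed fully down and level on the tub while the tub still stands on the counter (z of lid in the frame of tub between 0.058 and 0.065 m and angle between the z axis of lid and the z axis of tub, either way round below 0.06 rad and horizontal distance between lid and tub below 0.006 m and height (world z) of tub below 0.006 m), for 0.2 s.
At the end, for the whole second after the job is handed in: Lid within 3 mm of fully down and level (0.06 rad) on the tub; tub and tall things present on the upper tray, low ones on the lower, upright (0.12 rad), at rest, centres at least 20 mm behind the front edge of what hangs over them (z of lid in the frame of tub between 0.058 and 0.065 m and angle between the z axis of lid and the z axis of tub, either way round below 0.06 rad and horizontal distance between lid and tub below 0.006 m and x of tub in the frame of high_edge between 0.02 and 0.1 m and y of tub in the frame of high_edge between -0.145 and 0.145 m and z of tub in the frame of high_edge between -0.008 and 0.008 m and angle between each of tub, flour_jar, tea_tin, ramekin, copper_tin, salt_box's own z axis and vertical below 0.12 rad and linear speed of each of tub, flour_jar, tea_tin, ramekin, copper_tin, salt_box below 0.02 m/s and x of flour_jar in the frame of high_edge between 0.02 and 0.1 m and y of flour_jar in the frame of high_edge between -0.145 and 0.145 m and z of flour_jar in the frame of high_edge between -0.008 and 0.008 m and x of tea_tin in the frame of high_edge between 0.02 and 0.1 m and y of tea_tin in the frame of high_edge between -0.145 and 0.145 m and z of tea_tin in the frame of high_edge between -0.008 and 0.008 m and x of ramekin in the frame of low_edge between 0.02 and 0.1 m and y of ramekin in the frame of low_edge between -0.145 and 0.145 m and z of ramekin in the frame of low_edge between -0.008 and 0.008 m and x of copper_tin in the frame of low_edge between 0.02 and 0.1 m and y of copper_tin in the frame of low_edge between -0.145 and 0.145 m and z of copper_tin in the frame of low_edge between -0.008 and 0.008 m and x of salt_box in the frame of low_edge between 0.02 and 0.1 m and y of salt_box in the frame of low_edge between -0.145 and 0.145 m and z of salt_box in the frame of low_edge between -0.008 and 0.008 m); the robot touches nothing.
It fails at once if a bystander is shoved aside by more than 5 cm, or the oil bottle is knocked over (distance of any of measuring_cup, spring_clip, peel, oil_bottle from where it was at the start of the episode above 0.05 m or angle between oil_bottle's own z axis and vertical above 0.5 rad).
Of flour_jar, tea_tin, ramekin, copper_tin, salt_box only 2 to 3 are there at a start; the rules pass over those that are not, and their reading is None.
At some moment in a run one of ramekin, copper_tin, salt_box may be knocked a few centimetres aside while the robot is not near it.
It also fails if it takes over 210 s, if anything falls off the work surface, if the arm or the gripper's body presses on something with over 40 N, if the wrist force passes 120 N, or if a joint passes its speed limit or range.

## Working session

There is one attempt and no reset: what is moved stays moved. The work goes in short steps, Python scripts to look and compute and a shell command to move; the robot and the scene stay as the last step left them, time stands still between calls to the robot, and variables do not carry over. Pictures are saved under pics/ and viewed, at most 14 in all, crops included, and the job is handed in when it is done.

```bash
mkdir -p pics
cat > h.py <<'E'
import numpy as np, cv2
from workcell import arm
from scipy.spatial.transform import Rotation as Ro
ALL="rack low_edge high_edge tub lid flour_jar tea_tin ramekin copper_tin salt_box measuring_cup spring_clip peel oil_bottle".split()
def cam2w(p,P,st):
    P=np.atleast_2d(P)
    if "R" in p: return (P-p["t"])@p["R"]
    T=p["T_tool_cam"]; Q=P@T[:3,:3].T+T[:3,3]
    r=np.array(st["tool_rot"],float); M=r if r.shape==(3,3) else (Ro.from_quat(r).as_matrix() if r.size==4 else Ro.from_euler("xyz",r).as_matrix())
    return Q@M.T+np.array(st["position"])
def cloud(p,st,mask):
    v,u=np.nonzero(mask&(p["z_map"]>0)); z=p["z_map"][v,u]
    n=cv2.undistortPoints(np.c_[u,v].astype(float).reshape(-1,1,2),p["camera_matrix"],p["D"]).reshape(-1,2)
    return cam2w(p,np.c_[n*z[:,None],z],st)
def shot(n):
    st=arm.read_state(); p=arm.grab_frame(n); return p,st
E
python3 - <<'E'
from h import *
np.set_printoptions(precision=4,suppress=True)
st=arm.read_state(); print({k:np.round(v,3) for k,v in st.items()})
for c in ("top","scene"):
    p,st=shot(c); cv2.imwrite(f"pics/{c}0.png",p["color"])
    if c=="top": print(p["R"],p["t"])
    for n in ALL:
        r=arm.landmark_of(n,p)[:2]; o=arm.outline_of(n,p)[:1] if n not in("low_edge","high_edge") else []
        s=" ".join(f"{q['score']:.2f}{cam2w(p,q['location'],st)[0]}" for q in r)
        if o:
            C=cloud(p,st,o[0]["pixels"]); 
            if len(C): s+=f" | {o[0]['score']:.2f} n{len(C)} med{np.median(C,0)} zmax {np.percentile(C[:,2],95):.3f}"
        print(c,n,s)
E
```

```text
{'time': np.float64(0.0), 'joints': array([ 1.136,  0.334,  0.04 ,  1.466, -0.013,  1.343, -0.059]), 'qvel': array([ 0.   , -0.   , -0.002,  0.001,  0.001, -0.002,  0.002]), 'effort': array([  0.001, -65.636,   1.336, -40.381,  -0.06 ,   0.045,   0.   ]), 'position': array([ 0.214, -0.613,  0.2  ]), 'tool_rot': array([-3.14 ,  0.   ,  0.336]), 'contact_force': array([-0.332, -0.89 ,  0.301]), 'torque': array([-0.044, -0.031, -0.016]), 'grasp_force': np.float64(0.0), 'opening': np.float64(0.087)}
[[ 0.0138 -0.9997  0.02  ]
 [-0.9849 -0.0171 -0.1724]
 [ 0.1726 -0.0173 -0.9848]] [-0.0825  0.5629  1.0427]
top rack 0.80[ 0.4388 -0.0261  0.0026]
top low_edge 0.82[ 0.5395 -0.0216  0.0115]
top high_edge 0.80[ 0.6438 -0.02    0.0816]
top tub 0.73[ 0.5168 -0.2944 -0.0015] | 0.85 n455 med[ 0.5215 -0.2993  0.0342] zmax 0.078
top lid 0.73[ 0.438   0.4124 -0.0001] 0.70[ 0.5953 -0.4296 -0.0051] | 0.56 n380 med[0.4368 0.4118 0.0198] zmax 0.042
top flour_jar 0.84[ 0.385  -0.2995  0.0013] | 0.65 n446 med[ 0.3835 -0.2901  0.099 ] zmax 0.103
top tea_tin 0.41[ 0.5946 -0.43   -0.0023]
top ramekin 0.82[ 0.
[... 1136 characters left out ...]
42 -0.3094  0.0754] zmax 0.102
scene tea_tin 
scene ramekin 0.62[ 0.4672 -0.4344 -0.0013] | 0.85 n580 med[ 0.4588 -0.4375  0.0248] zmax 0.049
scene copper_tin 0.54[0.5965 0.4219 0.0054] | 0.88 n350 med[0.6005 0.4008 0.0508] zmax 0.058
scene salt_box 
scene measuring_cup 0.83[0.6377 0.3081 0.003 ] 0.48[ 0.6897 -0.3431  0.0032] | 0.89 n270 med[0.6355 0.3195 0.0259] zmax 0.041
scene spring_clip 0.53[ 0.6003 -0.4224  0.0023] | 0.64 n311 med[ 0.6046 -0.4285  0.0117] zmax 0.017
scene peel 0.56[ 0.6888 -0.3407  0.004 ] 0.56[ 0.6349  0.3044 -0.0013] | 0.60 n1962 med[ 0.6908 -0.3928  0.0084] zmax 0.013
scene oil_bottle 0.61[ 0.5916 -0.5133 -0.0007] | 0.78 n1255 med[ 0.6079 -0.5196  0.1219] zmax 0.190
```

View pics/top0.png

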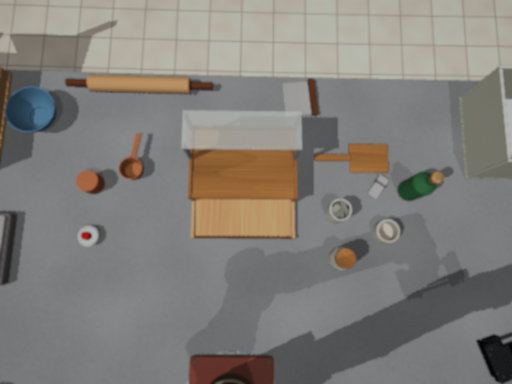

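View pics/scene0.png

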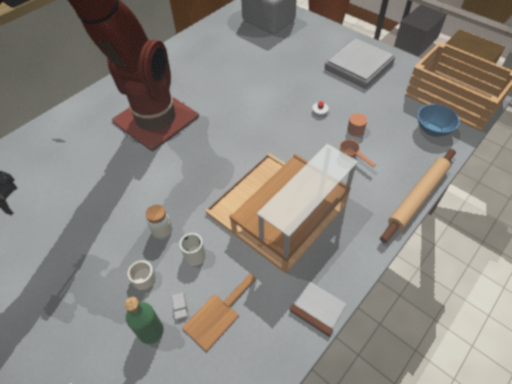

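```bash
python3 -m inch '[{"claw":8.7,"rz":0.8,"dz":-2},{"claw":8.7,"rz":0.8,"dz":-2},{"claw":8.7,"rz":0.81,"dz":-2},{"claw":8.7,"dx":2.8,"dy":-3.9},{"claw":8.7,"dx":2.8,"dy":-3.9}]'
python3 -m inch '[{"claw":8.7,"dx":2.8,"dy":-3.9},{"claw":8.7,"dx":2.8,"dy":-3.9},{"claw":8.7,"dx":2.8,"dy":-3.9},{"claw":8.7,"dx":2.8,"dy":-3.9},{"claw":8.7,"dx":2.8,"dy":-3.9}]'
python3 -m inch '[{"claw":8.7,"dx":2.8,"dy":-3.9},{"claw":8.7,"dx":0.3,"dy":-4.3},{"claw":8.7,"dx":0.3,"dy":-4.3},{"claw":8.7,"dx":0.3,"dy":-4.3},{"claw":8.7,"dx":0.3,"dy":-4.3}]'
python3 -m inch '[{"claw":8.7,"dx":0.3,"dy":-4.3},{"claw":8.7,"dx":0.3,"dy":-4.3},{"claw":8.7,"dx":0.3,"dy":-4.3},{"claw":8.7,"dx":-0.2,"dy":-4.6},{"claw":8.7,"dx":-0.2,"dy":-4.6}]'
python3 -m inch '[{"claw":8.7,"dx":-0.2,"dy":-4.6},{"claw":8.7,"dx":-0.2,"dy":-4.6},{"claw":8.7,"dx":-0.2,"dy":-4.6},{"claw":8.7,"dx":-0.2,"dy":-4.6},{"claw":8.7,"dx":-0.2,"dy":-4.6}]'
python3 -m inch '[{"claw":8.7,"dx":-0.2,"dy":-4.6},{"claw":8.7,"dx":-0.2,"dy":-4.6},{"claw":8.7},{"claw":8.7}]'
```

```text
schema error: expected keys claw, dx, dy, dz, rx, ry, rz
schema error: expected keys claw, dx, dy, dz, rx, ry, rz
schema error: expected keys claw, dx, dy, dz, rx, ry, rz
schema error: expected keys claw, dx, dy, dz, rx, ry, rz
schema error: expected keys claw, dx, dy, dz, rx, ry, rz
schema error: expected keys claw, dx, dy, dz, rx, ry, rz
```

```bash
python3 -m inch '[{"claw":8.7,"dx":0,"dy":0,"dz":-2,"rx":0,"ry":0,"rz":0.8},{"claw":8.7,"dx":0,"dy":0,"dz":-2,"rx":0,"ry":0,"rz":0.8},{"claw":8.7,"dx":0,"dy":0,"dz":-2,"rx":0,"ry":0,"rz":0.81},{"claw":8.7,"dx":2.8,"dy":-3.9,"dz":0,"rx":0,"ry":0,"rz":0},{"claw":8.7,"dx":2.8,"dy":-3.9,"dz":0,"rx":0,"ry":0,"rz":0}]'
python3 -m inch '[{"claw":8.7,"dx":2.8,"dy":-3.9,"dz":0,"rx":0,"ry":0,"rz":0},{"claw":8.7,"dx":2.8,"dy":-3.9,"dz":0,"rx":0,"ry":0,"rz":0},{"claw":8.7,"dx":2.8,"dy":-3.9,"dz":0,"rx":0,"ry":0,"rz":0},{"claw":8.7,"dx":2.8,"dy":-3.9,"dz":0,"rx":0,"ry":0,"rz":0},{"claw":8.7,"dx":2.8,"dy":-3.9,"dz":0,"rx":0,"ry":0,"rz":0}]'
python3 -m inch '[{"claw":8.7,"dx":2.8,"dy":-3.9,"dz":0,"rx":0,"ry":0,"rz":0},{"claw":8.7,"dx":0.3,"dy":-4.3,"dz":0,"rx":0,"ry":0,"rz":0},{"claw":8.7,"dx":0.3,"dy":-4.3,"dz":0,"rx":0,"ry":0,"rz":0},{"claw":8.7,"dx":0.3,"dy":-4.3,"dz":0,"rx":0,"ry":0,"rz":0},{"claw":8.7,"dx":0.3,"dy":-4.3,"dz":0,"rx":0,"ry":0,"rz":0}]'
python3 -m inch '[{"claw":8.7,"dx":0.3,"dy":-4.3,"dz":0,"rx":0,"ry":0,"rz":0},{"claw":8.7,"dx":0.3,"dy":-4.3,"dz":0,"rx":0,"ry":0,"rz":0},{"claw":8.7,"dx":0.3,"dy":-4.3,"dz":0,"rx":0,"ry":0,"rz":0},{"claw":8.7,"dx":-0.2,"dy":-4.6,"dz":0,"rx":0,"ry":0,"rz":0},{"claw":8.7,"dx":-0.2,"dy":-4.6,"dz":0,"rx":0,"ry":0,"rz":0}]'
python3 -m inch '[{"claw":8.7,"dx":-0.2,"dy":-4.6,"dz":0,"rx":0,"ry":0,"rz":0},{"claw":8.7,"dx":-0.2,"dy":-4.6,"dz":0,"rx":0,"ry":0,"rz":0},{"claw":8.7,"dx":-0.2,"dy":-4.6,"dz":0,"rx":0,"ry":0,"rz":0},{"claw":8.7,"dx":-0.2,"dy":-4.6,"dz":0,"rx":0,"ry":0,"rz":0},{"claw":8.7,"dx":-0.2,"dy":-4.6,"dz":0,"rx":0,"ry":0,"rz":0}]'
python3 -m inch '[{"claw":8.7,"dx":-0.2,"dy":-4.6,"dz":0,"rx":0,"ry":0,"rz":0},{"claw":8.7,"dx":-0.2,"dy":-4.6,"dz":0,"rx":0,"ry":0,"rz":0},{"claw":8.7,"dx":0,"dy":0,"dz":0,"rx":0,"ry":0,"rz":0}]'
```

```text
time: 3.2
position: [0.27, -0.5357, 0.2608]
tool_rot: [3.141, -0.0, -0.004]
contact_force: [2.1, -0.4, 0.3]
opening: 0.087
grasp_force: 0.0
time: 3.7
position: [0.4112, -0.3391, 0.2608]
tool_rot: [3.141, -0.0, -0.001]
contact_force: [1.9, -0.2, 0.7]
opening: 0.0872
grasp_force: 0.0
time: 4.2
position: [0.4504, -0.1281, 0.2607]
tool_rot: [3.141, -0.0, -0.001]
contact_force: [0.8, -0.1, -0.2]
opening: 0.0873
grasp_force: 0.0
time: 4.7
position: [0.4554, 0.0929, 0.2607]
tool_rot: [3.141, -0.001, -0.001]
contact_force: [0.0, -0.7, 0.8]
opening: 0.0871
grasp_force: 0.0
time: 5.2
position: [0.4457, 0.3228, 0.2609]
tool_rot: [-3.141, -0.001, -0.002]
contact_force: [1.0, -0.3, -0.5]
opening: 0.0867
grasp_force: 0.0
time: 5.5
position: [0.4383, 0.4194, 0.2596]
tool_rot: [-3.138, 0.003, 0.007]
contact_force: [-0.9, -0.3, -0.8]
opening: 0.087
grasp_force: 0.0
```

```bash
cat >> h.py <<'E'
np.set_printoptions(precision=4,suppress=True)
def see(names,cam="wrist",png=None,top=False):
    p,st=shot(cam)
    if png: cv2.imwrite(f"pics/{png}.png",p["color"])
    print("tcp",st["position"],st["tool_rot"])
    for n in names:
        s=" ".join(f"{q['score']:.2f}{cam2w(p,q['location'],st)[0]}" for q in arm.landmark_of(n,p)[:2])
        o=arm.outline_of(n,p)[:1] if "edge" not in n else []
        if o:
            C=cloud(p,st,o[0]["pixels"])
            if len(C):
                zt=np.percentile(C[:,2],97); T=C[C[:,2]>zt-0.008]
                c,r=cv2.minEnclosingCircle(T[:,:2].astype(np.float32))
                lo,hi=np.percentile(T,2,0),np.percentile(T,98,0)
                s+=f" | {o[0]['score']:.2f} top z {zt:.3f} mid {(lo+hi)[:2]/2} size {(hi-lo)[:2]} circ {np.array(c)} r{r:.3f}"
        print(n,s)
    return p,st
E
python3 - <<'E'
from h import *
see(["lid","copper_tin"],png="w1")
E
```

```text
tcp [0.4383 0.4194 0.2596] [-3.1385  0.0035  0.0074]
lid 0.80[ 0.437   0.4168 -0.0028] | 0.78 top z 0.042 mid [0.4383 0.4156] size [0.0214 0.021 ] circ [0.4379 0.416 ] r0.012
copper_tin 0.70[0.5921 0.4164 0.0011] | 0.57 top z 0.056 mid [0.591 0.42 ] size [0.0535 0.0549] circ [0.5917 0.42  ] r0.031
```

View pics/w1.png

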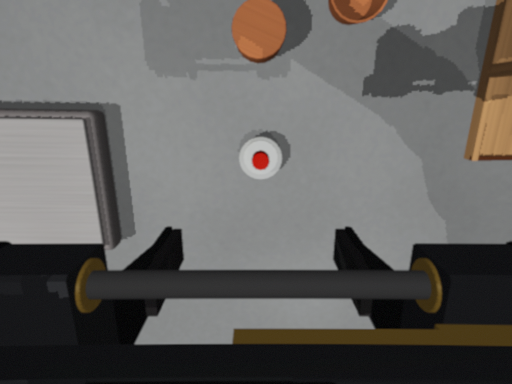

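```bash
python3 -m inch '[{"claw":5,"dx":0,"dy":0.2,"dz":4.8,"rx":0,"ry":0,"rz":0},{"claw":5,"dx":0,"dy":0.15,"dz":4.8,"rx":0,"ry":0,"rz":0},{"claw":5,"dx":0,"dy":0,"dz":4.8,"rx":0,"ry":0,"rz":0},{"claw":5,"dx":0,"dy":0,"dz":4.8,"rx":0,"ry":0,"rz":0},{"claw":5,"dx":0,"dy":0,"dz":3,"rx":0,"ry":0,"rz":0}]'
python3 -m inch '[{"claw":5,"dx":0,"dy":0,"dz":1.3,"rx":0,"ry":0,"rz":0},{"claw":5,"dx":0,"dy":0,"dz":0,"rx":0,"ry":0,"rz":0},{"claw":5,"dx":0,"dy":0,"dz":0,"rx":0,"ry":0,"rz":0}]'
```

```text
time: 6.25
position: [0.4422, 0.4061, 0.0354]
tool_rot: [3.139, 0.001, -0.004]
contact_force: [0.1, -0.4, -0.8]
opening: 0.0554
grasp_force: 0.0
time: 6.55
position: [0.443, 0.4101, 0.0274]
tool_rot: [-3.14, -0.002, -0.001]
contact_force: [0.2, 0.1, 0.8]
opening: 0.0499
grasp_force: 0.0
```

```bash
python3 -m inch '[{"claw":5,"dx":-0.5,"dy":-0.55,"dz":0.3,"rx":0,"ry":0,"rz":0},{"claw":5,"dx":0,"dy":0,"dz":0,"rx":0,"ry":0,"rz":0},{"claw":5,"dx":0,"dy":0,"dz":0,"rx":0,"ry":0,"rz":0}]'
python3 -m inch '[{"claw":2,"dx":0,"dy":0,"dz":0,"rx":0,"ry":0,"rz":0},{"claw":1.8,"dx":0,"dy":0,"dz":0,"rx":0,"ry":0,"rz":0},{"claw":1.8,"dx":0,"dy":0,"dz":0,"rx":0,"ry":0,"rz":0},{"claw":1.8,"dx":0,"dy":0,"dz":0,"rx":0,"ry":0,"rz":0},{"claw":1.8,"dx":0,"dy":0,"dz":0,"rx":0,"ry":0,"rz":0}]'
```

```text
time: 6.85
position: [0.4377, 0.4159, 0.0242]
tool_rot: [-3.14, -0.002, -0.001]
contact_force: [0.1, -0.9, 0.4]
opening: 0.0504
grasp_force: 0.0
time: 7.35
position: [0.4369, 0.4151, 0.0224]
tool_rot: [3.142, 0.0, -0.001]
contact_force: [-0.2, -0.1, 0.6]
opening: 0.0208
grasp_force: 0.0
```

```bash
python3 -m inch '[{"claw":1,"dx":0,"dy":0,"dz":0,"rx":0,"ry":0,"rz":0},{"claw":1,"dx":0,"dy":0,"dz":0,"rx":0,"ry":0,"rz":0},{"claw":1,"dx":0,"dy":0,"dz":0,"rx":0,"ry":0,"rz":0}]'
python3 - <<'E'
from h import *
see(["lid"],png="w2")
E
```

```text
time: 7.65
position: [0.4369, 0.4152, 0.0225]
tool_rot: [-3.142, 0.0, -0.001]
contact_force: [0.4, -0.4, -0.4]
opening: 0.0112
grasp_force: 0.0
tcp [0.4369 0.4152 0.0225] [-3.1416  0.     -0.0007]
lid 0.65[0.4362 0.4174 0.0033] | 0.60 top z 0.042 mid [0.4385 0.4161] size [0.0219 0.0162] circ [0.45   0.4108] r0.025
```

View pics/w2.png

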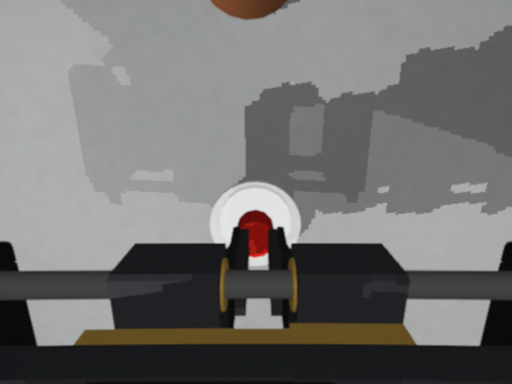

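Run:
```python
from h import *
p,st=shot("wrist"); print(p["T_tool_cam"], st["opening"])
o=arm.outline_of("lid",p)[0]["pixels"]
m=np.zeros((384,512),bool); m[200:300,200:320]=1
c=p["color"].astype(int); red=(c[...,2]>90)&(c[...,1]<60)
K=cloud(p,st,m&red); print("knob",len(K),K.min(0),K.max(0))
dark=(c.max(2)<60)
F=cloud(p,st,m&dark)
for z0 in (.0,.02,.03,.04,.05,.06,.07):
    f=F[(F[:,2]>=z0)&(F[:,2]<z0+.01)]
    if len(f): print(z0,len(f),f.min(0),f.max(0))
for v in range(205,275,6): print(v,[f"{p['z_map'][v,u]:.3f}" for u in range(236,292,5)], [tuple(c[v,u]) for u in (246,258)])
```

```text
[[ 0.001  -0.9564 -0.292   0.0803]
 [ 1.      0.0011 -0.0002  0.0008]
 [ 0.0005 -0.292   0.9564 -0.184 ]
 [ 0.      0.      0.      1.    ]] 0.010402662303703614
knob 923 [0.427  0.4065 0.0232] [0.45   0.426  0.0435]
0.04 107 [0.4442 0.4016 0.0404] [0.4482 0.4272 0.05  ]
0.05 265 [0.4365 0.4012 0.05  ] [0.4481 0.4275 0.06  ]
0.06 353 [0.4343 0.4006 0.06  ] [0.4482 0.4282 0.07  ]
0.07 402 [0.4422 0.3994 0.07  ] [0.4485 0.4294 0.08  ]
205 ['0.197', '0.198', '0.197', '0.198', '0.198', '0.197', '0.198', '0.198', '0.197', '0.197', '0.197', '0.197'] [(np.int64(225), np.int64(226), np.int64(224)), (np.int64(225), np.int64(226), np.int64(224))]
211 ['0.199', '0.200', '0.199', '0.000', '0.193', '0.196', '0.200', '0.200', '0.198', '0.199', '0.199', '0.199'] [(np.int64(194), np.int64(194), np.int64(197)), (np.int64(52), np.int64(53), np.int64(106))]
217 ['0.201', '0.194', '0.187', '0.185', '0.184', '0.187', '0.189', '0.198', '0.200', '0.199', '0.199', '0.200'] [(np.int64(10), np.int64(12), np.int64(94)), (np.int64(13), np.int64(15), np.int64(98))]
223 ['0.202', '0.183', '0.180', '0.178', '0.178
[... 1083 characters left out ...]
(np.int64(21), np.int64(19), np.int64(18)), (np.int64(22), np.int64(29), np.int64(176))]
259 ['0.142', '0.142', '0.153', '0.209', '0.208', '0.209', '0.209', '0.143', '0.143', '0.139', '0.139', '0.089'] [(np.int64(19), np.int64(19), np.int64(19)), (np.int64(218), np.int64(219), np.int64(217))]
265 ['0.137', '0.138', '0.138', '0.211', '0.211', '0.210', '0.232', '0.137', '0.138', '0.136', '0.134', '0.086'] [(np.int64(21), np.int64(21), np.int64(22)), (np.int64(205), np.int64(206), np.int64(205))]
271 ['0.088', '0.089', '0.090', '0.089', '0.089', '0.089', '0.000', '0.089', '0.089', '0.089', '0.090', '0.086'] [(np.int64(49), np.int64(48), np.int64(48)), (np.int64(48), np.int64(47), np.int64(47))]
```

```bash
python3 -m inch '[{"claw":5,"dx":0,"dy":0,"dz":0,"rx":0,"ry":0,"rz":0},{"claw":5,"dx":0,"dy":0,"dz":0,"rx":0,"ry":0,"rz":0},{"claw":5,"dx":0,"dy":0,"dz":0,"rx":0,"ry":0,"rz":0},{"claw":5,"dx":0,"dy":0,"dz":0.5,"rx":0,"ry":0,"rz":0},{"claw":5,"dx":0.1,"dy":0,"dz":0.5,"rx":0,"ry":0,"rz":0}]'
python3 -m inch '[{"claw":5,"dx":0,"dy":0,"dz":0.3,"rx":0,"ry":0,"rz":0},{"claw":5,"dx":0,"dy":0,"dz":0,"rx":0,"ry":0,"rz":0},{"claw":5,"dx":0,"dy":0,"dz":0,"rx":0,"ry":0,"rz":0}]'
python3 - <<'E'
from h import *
p,st=shot("wrist"); m=np.zeros((384,512),bool); m[180:300,150:360]=1
c=p["color"].astype(int)
F=cloud(p,st,m&(c.max(2)<60)); print(st["opening"],np.percentile(F,[0.2,1,5],0), F[F[:,2].argsort()[:5]])
cv2.imwrite("pics/w3.png",p["color"])
E
```

```text
time: 8.4
position: [0.4379, 0.4152, 0.0121]
tool_rot: [-3.141, -0.0, -0.001]
contact_force: [-0.0, -0.9, 0.3]
opening: 0.0422
grasp_force: 0.0
time: 8.7
position: [0.4378, 0.4152, 0.0093]
tool_rot: [3.141, 0.0, -0.001]
contact_force: [-0.1, 0.4, -0.4]
opening: 0.0498
grasp_force: 0.0
0.04976371838348831 [[0.4297 0.3774 0.0317]
 [0.432  0.3786 0.0337]
 [0.437  0.3819 0.0381]] [[ 0.4324  0.4505 -0.0017]
 [ 0.4329  0.3784 -0.0008]
 [ 0.434   0.3786  0.0002]
 [ 0.4468  0.3871  0.0309]
 [ 0.4468  0.3882  0.0309]]
```

View pics/w3.png

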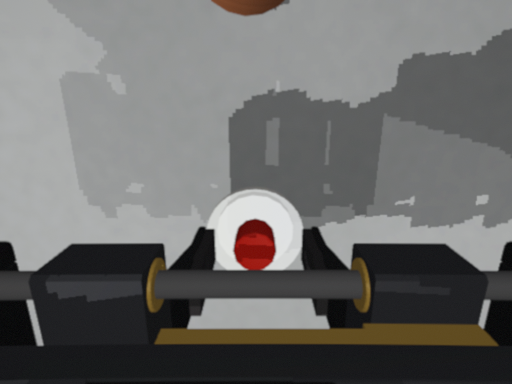

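```bash
python3 -m inch '[{"claw":5,"dx":0,"dy":0,"dz":0.7,"rx":0,"ry":0,"rz":0},{"claw":5,"dx":0,"dy":0,"dz":0,"rx":0,"ry":0,"rz":0},{"claw":1,"dx":0,"dy":0,"dz":0,"rx":0,"ry":0,"rz":0},{"claw":1,"dx":0,"dy":0,"dz":0,"rx":0,"ry":0,"rz":0},{"claw":1,"dx":0,"dy":0,"dz":0,"rx":0,"ry":0,"rz":0}]'
python3 -m inch '[{"claw":1,"dx":0,"dy":0,"dz":0,"rx":0,"ry":0,"rz":0},{"claw":1,"dx":0,"dy":0,"dz":0,"rx":0,"ry":0,"rz":0},{"claw":1,"dx":0,"dy":0,"dz":0,"rx":0,"ry":0,"rz":0}]'
```

```text
time: 9.25
position: [0.438, 0.4153, 0.0026]
tool_rot: [-3.141, -0.0, -0.001]
contact_force: [-0.2, -0.2, 0.6]
opening: 0.0334
grasp_force: 0.0
time: 9.55
position: [0.438, 0.4153, 0.0026]
tool_rot: [-3.141, -0.0, -0.001]
contact_force: [0.0, 0.6, 0.1]
opening: 0.0233
grasp_force: 30.0
```

```bash
python3 -m inch '[{"claw":1,"dx":0,"dy":0,"dz":-4.8,"rx":0,"ry":0,"rz":0},{"claw":1,"dx":0,"dy":0,"dz":-4.8,"rx":0,"ry":0,"rz":0},{"claw":1,"dx":0,"dy":0,"dz":-4.8,"rx":0,"ry":0,"rz":0},{"claw":1,"dx":0,"dy":0,"dz":-4.8,"rx":0,"ry":0,"rz":0},{"claw":1,"dx":0,"dy":0,"dz":-4.8,"rx":0,"ry":0,"rz":0}]'
python3 -m inch '[{"claw":1,"dx":0.5,"dy":4.7,"dz":0,"rx":0,"ry":0,"rz":0},{"claw":1,"dx":0.5,"dy":4.7,"dz":0,"rx":0,"ry":0,"rz":0},{"claw":1,"dx":0.5,"dy":4.7,"dz":0,"rx":0,"ry":0,"rz":0},{"claw":1,"dx":0.5,"dy":4.7,"dz":0,"rx":0,"ry":0,"rz":0},{"claw":1,"dx":0.5,"dy":4.7,"dz":0,"rx":0,"ry":0,"rz":0}]'
python3 -m inch '[{"claw":1,"dx":0.5,"dy":4.7,"dz":0,"rx":0,"ry":0,"rz":0},{"claw":1,"dx":0.5,"dy":4.7,"dz":0,"rx":0,"ry":0,"rz":0},{"claw":1,"dx":0.5,"dy":4.7,"dz":0,"rx":0,"ry":0,"rz":0},{"claw":1,"dx":0.5,"dy":4.7,"dz":0,"rx":0,"ry":0,"rz":0},{"claw":1,"dx":0.5,"dy":4.7,"dz":0,"rx":0,"ry":0,"rz":0}]'
python3 -m inch '[{"claw":1,"dx":0.6,"dy":4.7,"dz":0,"rx":0,"ry":0,"rz":0},{"claw":1,"dx":0.6,"dy":4.7,"dz":0,"rx":0,"ry":0,"rz":0},{"claw":1,"dx":0.6,"dy":4.7,"dz":0,"rx":0,"ry":0,"rz":0},{"claw":1,"dx":0.6,"dy":4.7,"dz":0,"rx":0,"ry":0,"rz":0},{"claw":1,"dx":0.6,"dy":4.7,"dz":0,"rx":0,"ry":0,"rz":0}]'
python3 -m inch '[{"claw":1,"dx":0,"dy":0,"dz":0,"rx":0,"ry":0,"rz":0},{"claw":1,"dx":0,"dy":0,"dz":0,"rx":0,"ry":0,"rz":0},{"claw":1,"dx":0,"dy":0,"dz":0,"rx":0,"ry":0,"rz":0}]'
python3 - <<'E'
from h import *
see(["tub","lid"],png="w4")
see(["tub","ramekin","copper_tin","flour_jar"],"top")
E
```

```text
time: 10.05
position: [0.4376, 0.4148, 0.2446]
tool_rot: [3.142, -0.0, -0.001]
contact_force: [1.6, 0.5, -0.5]
opening: 0.0231
grasp_force: 30.0
time: 10.55
position: [0.4625, 0.1782, 0.2426]
tool_rot: [3.142, -0.0, -0.001]
contact_force: [1.8, 0.1, -0.2]
opening: 0.0228
grasp_force: 30.0
time: 11.05
position: [0.4873, -0.0568, 0.2427]
tool_rot: [3.141, -0.0, -0.001]
contact_force: [1.2, -0.7, -0.6]
opening: 0.0235
grasp_force: 30.0
time: 11.55
position: [0.5172, -0.2917, 0.2424]
tool_rot: [3.141, 0.0, -0.001]
contact_force: [1.8, 0.0, -0.2]
opening: 0.0235
grasp_force: 30.0
time: 11.85
position: [0.5176, -0.2887, 0.2423]
tool_rot: [-3.141, 0.0, 0.001]
contact_force: [0.6, -0.2, -0.6]
opening: 0.0233
grasp_force: 30.0
tcp [ 0.5176 -0.2887  0.2423] [-3.1408  0.0001  0.0006]
tub 0.83[ 0.5168 -0.2912 -0.0019] | 0.57 top z 0.076 mid [ 0.5205 -0.2956] size [0.0549 0.0591] circ [ 0.5184 -0.2954] r0.031
lid 0.74[ 0.5184 -0.2882  0.2408] 0.33[ 0.465  -0.4375  0.0031] | 0.60 top z 0.282 mid [ 0.5203 -0.2895] size [0.0175 0.0215] circ [ 0.5281 -0.2892] r0.021
tcp [ 0.5176 -0.289   0.2428] [ 3.1415 -0.0004  0.0007]
tub 0.64[ 0.5175 -0.2946  0.0021] | 0.58 top z 0.080 mid [ 0.4991 -0.2665] size [0.0362 0.112 ] circ [ 0.4968 -0.2655] r0.059
ramekin 
copper_tin 0.74[ 0.5903  0.421  -0.0013] | 0.91 top z 0.058 mid [0.5921 0.4187] size [0.053  0.0544] circ [0.5916 0.4193] r0.031
flour_jar 0.61[ 0.3837 -0.3008  0.0016] | 0.74 top z 0.103 mid [ 0.3826 -0.2979] size [0.0495 0.0437] circ [ 0.3829 -0.299 ] r0.027
```

View pics/w4.png

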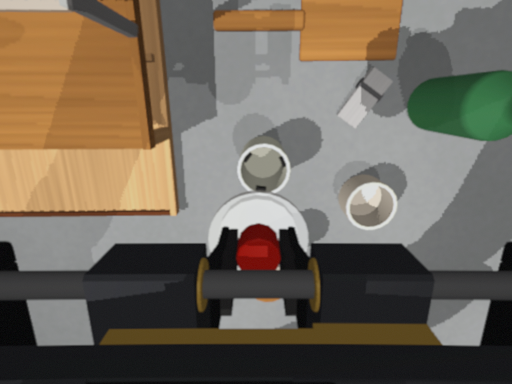

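```bash
python3 -m inch '[{"claw":1,"dx":0.15,"dy":0.65,"dz":3,"rx":0,"ry":0,"rz":0},{"claw":1,"dx":0,"dy":0,"dz":4.7,"rx":0,"ry":0,"rz":0},{"claw":1,"dx":0,"dy":0,"dz":4.7,"rx":0,"ry":0,"rz":0},{"claw":1,"dx":0,"dy":0,"dz":2.5,"rx":0,"ry":0,"rz":0},{"claw":1,"dx":0,"dy":0,"dz":1,"rx":0,"ry":0,"rz":0}]'
python3 -m inch '[{"claw":1,"dx":0,"dy":0,"dz":0,"rx":0,"ry":0,"rz":0},{"claw":1,"dx":0,"dy":0,"dz":0,"rx":0,"ry":0,"rz":0}]'
python3 - <<'E'
from h import *
see(["tub","lid"],png="w5")
E
```

```text
time: 13.05
position: [0.5171, -0.2956, 0.0803]
tool_rot: [-3.139, 0.004, -0.001]
contact_force: [-0.5, 0.2, -0.5]
opening: 0.0229
grasp_force: 30.0
time: 13.25
position: [0.5199, -0.2969, 0.0851]
tool_rot: [3.141, -0.002, -0.001]
contact_force: [-0.0, -0.1, 0.3]
opening: 0.0231
grasp_force: 30.0
tcp [ 0.5199 -0.2969  0.0851] [ 3.1407 -0.002  -0.0008]
tub 0.86[ 0.5138 -0.295  -0.    ] | 0.81 top z 0.077 mid [ 0.5359 -0.2931] size [0.0252 0.0539] circ [ 0.525  -0.2937] r0.030
lid 0.65[ 0.519  -0.2963  0.0816] | 0.88 top z 0.125 mid [ 0.5225 -0.2977] size [0.0174 0.0222] circ [ 0.5316 -0.298 ] r0.022
```

View pics/w5.png

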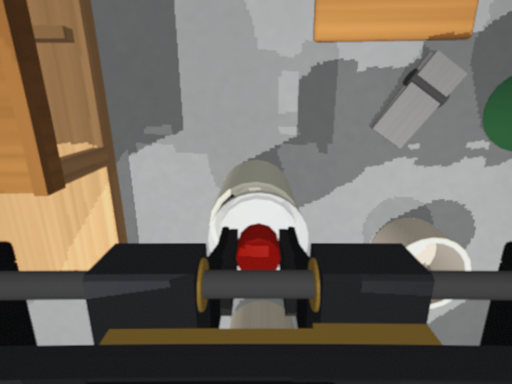

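```bash
python3 -m inch '[{"claw":1,"dx":-0.1,"dy":-0.1,"dz":0.7,"rx":0,"ry":0,"rz":0},{"claw":1,"dx":0,"dy":0,"dz":0.5,"rx":0,"ry":0,"rz":0},{"claw":1,"dx":0,"dy":0,"dz":0.3,"rx":0,"ry":0,"rz":0},{"claw":1,"dx":0,"dy":0,"dz":0,"rx":0,"ry":0,"rz":0}]'
python3 -m inch '[{"claw":1,"dx":0,"dy":0,"dz":0.3,"rx":0,"ry":0,"rz":0},{"claw":1,"dx":0,"dy":0,"dz":0.2,"rx":0,"ry":0,"rz":0},{"claw":1,"dx":0,"dy":0,"dz":0,"rx":0,"ry":0,"rz":0}]'
```

```text
time: 13.9
position: [0.5176, -0.2951, 0.0677]
tool_rot: [-3.141, 0.001, -0.001]
contact_force: [1.2, -0.2, -2.7]
opening: 0.0229
grasp_force: 30.0
time: 14.2
position: [0.5183, -0.2955, 0.0645]
tool_rot: [3.141, -0.001, -0.001]
contact_force: [-3.2, 1.0, 10.0]
opening: 0.023
grasp_force: 30.0
```

```bash
python3 -m inch '[{"claw":1,"dx":0,"dy":0,"dz":0.2,"rx":0,"ry":0,"rz":0},{"claw":1,"dx":0,"dy":0,"dz":0,"rx":0,"ry":0,"rz":0},{"claw":1,"dx":0,"dy":0,"dz":0,"rx":0,"ry":0,"rz":0}]'
python3 - <<'E'
from h import *
see(["tub","lid"],png="w6"); see(["tub","lid"],"scene")
E
```

```text
time: 14.5
position: [0.5189, -0.2958, 0.0645]
tool_rot: [3.14, -0.002, -0.001]
contact_force: [-7.9, 4.0, 25.1]
opening: 0.0232
grasp_force: 30.0
tcp [ 0.5189 -0.2958  0.0645] [ 3.1405 -0.0025 -0.0008]
tub 0.69[ 0.514  -0.2959 -0.0031] | 0.63 top z 0.076 mid [ 0.5381 -0.2938] size [0.0221 0.0535] circ [ 0.5289 -0.2945] r0.029
lid 0.67[ 0.5173 -0.296   0.0634] | 0.88 top z 0.104 mid [ 0.5216 -0.2964] size [0.0173 0.0215] circ [ 0.5191 -0.2966] r0.012
tcp [ 0.5189 -0.2958  0.0645] [ 3.1405 -0.0026 -0.0008]
tub 0.53[ 0.5241 -0.2957 -0.0002] | 0.87 top z 0.071 mid [ 0.5417 -0.3052] size [0.0205 0.0407] circ [ 0.5385 -0.3051] r0.023
lid 0.77[ 0.5232 -0.294   0.0618] | 0.73 top z 0.104 mid [ 0.5307 -0.2984] size [0.0064 0.0139] circ [ 0.5309 -0.2986] r0.007
```

```bash
python3 -m inch '[{"claw":8.7,"dx":0,"dy":0,"dz":-0.3,"rx":0,"ry":0,"rz":0},{"claw":8.7,"dx":0,"dy":0,"dz":0,"rx":0,"ry":0,"rz":0},{"claw":8.7,"dx":0,"dy":0,"dz":0,"rx":0,"ry":0,"rz":0},{"claw":8.7,"dx":0,"dy":0,"dz":0,"rx":0,"ry":0,"rz":0},{"claw":8.7,"dx":0,"dy":0,"dz":0,"rx":0,"ry":0,"rz":0}]'
python3 -m inch '[{"claw":8.7,"dx":0,"dy":0,"dz":0,"rx":0,"ry":0,"rz":0},{"claw":8.7,"dx":0,"dy":0,"dz":0,"rx":0,"ry":0,"rz":0},{"claw":8.7,"dx":0,"dy":0,"dz":0,"rx":0,"ry":0,"rz":0}]'
python3 - <<'E'
from h import *
see(["tub","lid"])
E
```

```text
time: 15.5
position: [0.5177, -0.2953, 0.064]
tool_rot: [-3.141, 0.001, -0.001]
contact_force: [-0.6, 0.5, -0.9]
opening: 0.0553
grasp_force: 0.0
time: 15.8
position: [0.5178, -0.2954, 0.0644]
tool_rot: [-3.142, 0.0, -0.001]
contact_force: [-0.8, -0.7, 0.2]
opening: 0.079
grasp_force: 0.0
tcp [ 0.5178 -0.2954  0.0644] [-3.1415  0.0001 -0.0008]
tub 0.64[ 0.5167 -0.2972 -0.0027] 0.26[ 0.465  -0.4366  0.0029] | 0.86 top z 0.076 mid [ 0.537  -0.2929] size [0.023  0.0534] circ [ 0.5291 -0.2933] r0.029
lid 0.63[ 0.5202 -0.2954  0.0615] | 0.91 top z 0.104 mid [ 0.5206 -0.296 ] size [0.0175 0.0215] circ [ 0.5297 -0.2965] r0.021
```

```bash
python3 -m inch '[{"claw":8.7,"dx":0.1,"dy":0,"dz":1.2,"rx":0,"ry":0,"rz":0},{"claw":8.7,"dx":0,"dy":0,"dz":1.1,"rx":0,"ry":0,"rz":0},{"claw":8.7,"dx":0,"dy":0,"dz":0,"rx":0,"ry":0,"rz":0},{"claw":8.7,"dx":0,"dy":0,"dz":0,"rx":0,"ry":0,"rz":0},{"claw":5,"dx":0,"dy":0,"dz":0,"rx":0,"ry":0,"rz":0}]'
python3 -m inch '[{"claw":5,"dx":0,"dy":0,"dz":0,"rx":0,"ry":0,"rz":0},{"claw":5,"dx":0,"dy":0,"dz":0,"rx":0,"ry":0,"rz":0},{"claw":5,"dx":0,"dy":0,"dz":0,"rx":0,"ry":0,"rz":0},{"claw":5,"dx":0,"dy":0,"dz":0,"rx":0,"ry":0,"rz":0}]'
```

```text
time: 16.55
position: [0.519, -0.2954, 0.0415]
tool_rot: [-3.142, -0.0, -0.001]
contact_force: [0.0, -0.4, 0.6]
opening: 0.084
grasp_force: 0.0
time: 16.95
position: [0.5191, -0.2953, 0.0417]
tool_rot: [-3.142, -0.0, -0.001]
contact_force: [-0.4, 0.2, 0.9]
opening: 0.0601
grasp_force: 29.9
```

```bash
python3 -m inch '[{"claw":5,"dx":0,"dy":0,"dz":-2,"rx":0,"ry":0,"rz":0},{"claw":5,"dx":0,"dy":0,"dz":-4.5,"rx":0,"ry":0,"rz":0},{"claw":5,"dx":0,"dy":0,"dz":-4.5,"rx":0,"ry":0,"rz":0},{"claw":5,"dx":0,"dy":0,"dz":-4.5,"rx":0,"ry":0,"rz":0},{"claw":5,"dx":0,"dy":0,"dz":-4.5,"rx":0,"ry":0,"rz":0}]'
python3 -m inch '[{"claw":5,"dx":1.4,"dy":-4.2,"dz":0,"rx":0,"ry":0,"rz":0},{"claw":5,"dx":1.4,"dy":-4.2,"dz":0,"rx":0,"ry":0,"rz":0},{"claw":5,"dx":1.4,"dy":-4.2,"dz":0,"rx":0,"ry":0,"rz":0},{"claw":5,"dx":1.4,"dy":-4.2,"dz":0,"rx":0,"ry":0,"rz":0},{"claw":5,"dx":1.4,"dy":-4.2,"dz":0,"rx":0,"ry":0,"rz":0}]'
python3 -m inch '[{"claw":5,"dx":0,"dy":0,"dz":0,"rx":0,"ry":0,"rz":0},{"claw":5,"dx":0,"dy":0,"dz":0,"rx":0,"ry":0,"rz":0},{"claw":5,"dx":0,"dy":0,"dz":0,"rx":0,"ry":0,"rz":0}]'
python3 - <<'E'
from h import *
p,st=see(["high_edge","low_edge","rack","tub"],png="w7")
C=cloud(p,st,np.ones((384,512),bool)); 
for x0,x1,nm,z0,z1 in ((.5,.75,"cover",.195,.215),(.5,.75,"utray",.08,.09),(.4,.6,"ltray",.008,.016)):
  for ya in (-.14,-.11,-.06,-.03,0,.03,.06,.09):
    m=(C[:,2]>z0)&(C[:,2]<z1)&(C[:,0]>x0)&(C[:,0]<x1)&(abs(C[:,1]-ya)<.008)
    if m.sum()>10: print(nm,ya,m.sum(),np.percentile(C[m,0],[1,3,97]),np.median(C[m,2]))
E
```

```text
time: 17.45
position: [0.5182, -0.2951, 0.2426]
tool_rot: [-3.141, 0.001, -0.001]
contact_force: [0.5, -0.5, -4.5]
opening: 0.06
grasp_force: 29.9
time: 17.95
position: [0.5889, -0.0838, 0.2409]
tool_rot: [-3.142, 0.001, -0.001]
contact_force: [1.5, -0.2, -3.4]
opening: 0.0601
grasp_force: 29.9
time: 18.25
position: [0.5885, -0.0867, 0.2409]
tool_rot: [3.141, 0.001, -0.002]
contact_force: [0.0, 0.3, -4.6]
opening: 0.0603
grasp_force: 29.9
tcp [ 0.5885 -0.0867  0.2409] [ 3.141   0.0012 -0.002 ]
high_edge 0.88[ 0.6492 -0.0199  0.0875]
low_edge 
rack  | 0.81 top z 0.208 mid [ 0.6868 -0.0456] size [0.0747 0.24  ] circ [ 0.6849 -0.0407] r0.135
tub 0.86[ 0.5858 -0.085   0.1938] | 0.73 top z 0.275 mid [ 0.6076 -0.0856] size [0.0209 0.0535] circ [ 0.599  -0.0857] r0.029
cover -0.14 3159 [0.6499 0.6519 0.7237] 0.20679915152292055
cover -0.11 3233 [0.6113 0.6493 0.7238] 0.20681034336425774
cover -0.06 3231 [0.6109 0.6494 0.7239] 0.2068377121065219
cover -0.03 3201 [0.6487 0.6507 0.7237] 0.20687940068327315
cover 0 3238 [0.6479 0.6499 0.7235] 0.2068718442768347
cover 0.03 3263 [0.6484 0.6499 0.7231] 0.20685430790065829
cover 0.06 3299 [0.6477 0.6496 0.7226] 0.20690737968042727
cover 0.09 219 [0.6462 0.6468 0.6686] 0.20675875694140228
utray -0.14 1128 [0.5458 0.5485 0.6342] 0.08570085787535366
utray -0.11 667 [0.5842 0.5866 0.6353] 0.08577617852248337
utray -0.06 691 [0.5809 0.5838 0.6343] 0.08567158048702742
utray -0.03 1152 [0.5444 0.5468 0.6332] 0.0857858394399953
utray 0 1174 [0.5427 0.5452 0.6332] 0.0858114350807625
utray 0.03 1164 [0.5428 0.5452 0.6321] 0.08581183604751662
utray 0.06 1169 [0.5427 0.5452 0.632 ] 0.08583930013076244
utray 0.09 1196 [0.5418 0.5441 0.6329] 0.08583551694311317
ltray 0 189 [0.4885 0.4894 0.5146] 0.011647141310554138
ltray 0.03 369 [0.4567 0.46   0.5124] 0.011591114163671229
ltray 0.06 522 [0.4399 0.4427 0.512 ] 0.011668552393411469
ltray 0.09 346 [0.4664 0.4676 0.5129] 0.011623741231374135
```

View pics/w7.png

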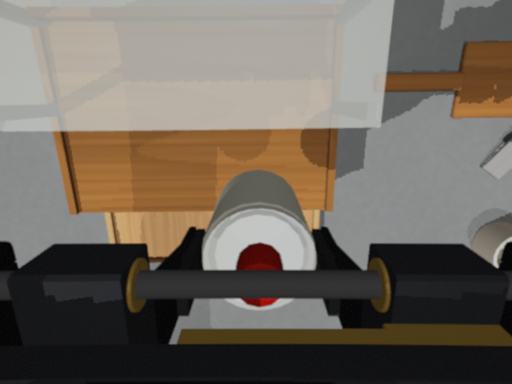

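```bash
python3 -m inch '[{"claw":5,"dx":0.5,"dy":0,"dz":4,"rx":0,"ry":0,"rz":0},{"claw":5,"dx":0,"dy":0,"dz":4,"rx":0,"ry":0,"rz":0},{"claw":5,"dx":0,"dy":0,"dz":2.3,"rx":0,"ry":0,"rz":0},{"claw":5,"dx":0,"dy":0,"dz":0.5,"rx":0,"ry":0,"rz":0},{"claw":5,"dx":0,"dy":0,"dz":0,"rx":0,"ry":0,"rz":0}]'
python3 -m inch '[{"claw":5,"dx":0,"dy":0,"dz":0.3,"rx":0,"ry":0,"rz":0},{"claw":5,"dx":0,"dy":0,"dz":0,"rx":0,"ry":0,"rz":0},{"claw":5,"dx":0,"dy":0,"dz":0,"rx":0,"ry":0,"rz":0}]'
```

```text
time: 19.1
position: [0.5939, -0.0856, 0.1334]
tool_rot: [-3.141, 0.001, -0.001]
contact_force: [-0.0, 0.4, -3.6]
opening: 0.0601
grasp_force: 29.9
time: 19.4
position: [0.5947, -0.0855, 0.1317]
tool_rot: [3.141, -0.002, -0.001]
contact_force: [0.1, 0.3, -4.6]
opening: 0.0604
grasp_force: 29.9
```

```bash
python3 -m inch '[{"claw":5,"dx":0,"dy":0,"dz":0.3,"rx":0,"ry":0,"rz":0},{"claw":5,"dx":0,"dy":0,"dz":0.1,"rx":0,"ry":0,"rz":0},{"claw":5,"dx":0,"dy":0,"dz":0,"rx":0,"ry":0,"rz":0}]'
python3 -m inch '[{"claw":8.7,"dx":0,"dy":0,"dz":0,"rx":0,"ry":0,"rz":0},{"claw":8.7,"dx":0,"dy":0,"dz":0,"rx":0,"ry":0,"rz":0},{"claw":8.7,"dx":0,"dy":0,"dz":0,"rx":0,"ry":0,"rz":0},{"claw":8.7,"dx":0,"dy":0,"dz":0,"rx":0,"ry":0,"rz":0},{"claw":8.7,"dx":0,"dy":0,"dz":0,"rx":0,"ry":0,"rz":0}]'
```

```text
time: 19.7
position: [0.5948, -0.0854, 0.1276]
tool_rot: [3.141, -0.002, -0.001]
contact_force: [-1.1, 0.5, 4.6]
opening: 0.0602
grasp_force: 29.9
time: 20.2
position: [0.594, -0.0855, 0.1263]
tool_rot: [-3.142, 0.0, -0.001]
contact_force: [0.8, -0.3, 0.4]
opening: 0.0853
grasp_force: 0.0
```

```bash
python3 -m inch '[{"claw":8.7,"dx":0,"dy":0,"dz":-4,"rx":0,"ry":0,"rz":0},{"claw":8.7,"dx":0,"dy":0,"dz":-4.2,"rx":0,"ry":0,"rz":0},{"claw":8.7,"dx":0,"dy":0,"dz":-4.2,"rx":0,"ry":0,"rz":0},{"claw":8.7,"dx":-3,"dy":3.1,"dz":0,"rx":0,"ry":0,"rz":0},{"claw":8.7,"dx":-3,"dy":3.1,"dz":0,"rx":0,"ry":0,"rz":0}]'
python3 -m inch '[{"claw":8.7,"dx":-3,"dy":3.1,"dz":0,"rx":0,"ry":0,"rz":0},{"claw":8.7,"dx":-3,"dy":3.1,"dz":0,"rx":0,"ry":0,"rz":0},{"claw":8.7,"dx":-3,"dy":3.1,"dz":0,"rx":0,"ry":0,"rz":0},{"claw":8.7,"dx":-3,"dy":3.1,"dz":0,"rx":0,"ry":0,"rz":0},{"claw":8.7,"dx":-3,"dy":3,"dz":0,"rx":0,"ry":0,"rz":0}]'
python3 -m inch '[{"claw":8.7,"dx":0,"dy":0,"dz":0,"rx":0,"ry":0,"rz":0},{"claw":8.7,"dx":0,"dy":0,"dz":0,"rx":0,"ry":0,"rz":0},{"claw":8.7,"dx":0,"dy":0,"dz":0,"rx":0,"ry":0,"rz":0}]'
python3 - <<'E'
from h import *
see(["flour_jar","ramekin"],png="w8"); see(["tub","lid","copper_tin"],"top")
E
```

```text
time: 20.7
position: [0.5344, -0.1472, 0.2518]
tool_rot: [3.141, -0.003, 0.002]
contact_force: [-0.9, -0.8, -0.2]
opening: 0.087
grasp_force: 0.0
time: 21.2
position: [0.3824, -0.3025, 0.2506]
tool_rot: [3.141, -0.0, -0.001]
contact_force: [0.4, 0.0, 0.1]
opening: 0.0865
grasp_force: 0.0
time: 21.5
position: [0.3847, -0.3004, 0.2504]
tool_rot: [-3.141, -0.0, 0.001]
contact_force: [0.2, -0.7, 0.1]
opening: 0.0868
grasp_force: 0.0
tcp [ 0.3847 -0.3004  0.2504] [-3.1413 -0.0002  0.0007]
flour_jar 0.76[ 0.3816 -0.3032  0.0012] | 0.86 top z 0.101 mid [ 0.3844 -0.3007] size [0.0487 0.0494] circ [ 0.3839 -0.3007] r0.028
ramekin 0.67[ 0.4609 -0.4365  0.0018] | 0.74 top z 0.048 mid [ 0.4631 -0.4345] size [0.0623 0.0624] circ [ 0.4635 -0.4349] r0.033
tcp [ 0.3845 -0.3007  0.2503] [-3.1414  0.0002  0.0008]
tub 0.68[ 0.5955 -0.0818  0.0866] | 0.51 top z 0.164 mid [ 0.5714 -0.0849] size [0.016  0.0501] circ [ 0.5785 -0.0856] r0.026
lid 0.73[ 0.592  -0.0903  0.1477] | 0.89 top z 0.192 mid [ 0.5935 -0.087 ] size [0.0201 0.0202] circ [ 0.5937 -0.0869] r0.011
copper_tin 0.90[ 0.5919  0.4185 -0.0052] | 0.69 top z 0.059 mid [0.5932 0.4186] size [0.0548 0.0541] circ [0.5929 0.4182] r0.031
```

```bash
python3 -m inch '[{"claw":8.7,"dx":0,"dy":0,"dz":4.5,"rx":0,"ry":0,"rz":0},{"claw":8.7,"dx":0,"dy":0,"dz":4.5,"rx":0,"ry":0,"rz":0},{"claw":8.7,"dx":0,"dy":0,"dz":4.5,"rx":0,"ry":0,"rz":0},{"claw":8.7,"dx":0,"dy":0,"dz":4,"rx":0,"ry":0,"rz":0},{"claw":8.7,"dx":0,"dy":0,"dz":2.5,"rx":0,"ry":0,"rz":0}]'
python3 -m inch '[{"claw":8.7,"dx":0,"dy":0,"dz":1.2,"rx":0,"ry":0,"rz":0},{"claw":8.7,"dx":0,"dy":0,"dz":0,"rx":0,"ry":0,"rz":0},{"claw":8.7,"dx":0,"dy":0,"dz":0,"rx":0,"ry":0,"rz":0}]'
```

```text
time: 22.6
position: [0.3824, -0.3004, 0.0476]
tool_rot: [-3.14, 0.003, -0.001]
contact_force: [0.0, -0.8, -0.2]
opening: 0.0868
grasp_force: 0.0
time: 22.9
position: [0.3847, -0.3018, 0.0396]
tool_rot: [3.141, -0.001, -0.001]
contact_force: [-0.5, -0.6, -0.5]
opening: 0.0866
grasp_force: 0.0
```

```bash
python3 -m inch '[{"claw":5,"dx":0,"dy":0,"dz":0,"rx":0,"ry":0,"rz":0},{"claw":5,"dx":0,"dy":0,"dz":0,"rx":0,"ry":0,"rz":0},{"claw":5,"dx":0,"dy":0,"dz":0,"rx":0,"ry":0,"rz":0},{"claw":5,"dx":0,"dy":0,"dz":0,"rx":0,"ry":0,"rz":0},{"claw":5,"dx":0,"dy":0,"dz":0,"rx":0,"ry":0,"rz":0}]'
python3 -m inch '[{"claw":5,"dx":0,"dy":0,"dz":-4.5,"rx":0,"ry":0,"rz":0},{"claw":5,"dx":0,"dy":0,"dz":-4.9,"rx":0,"ry":0,"rz":0},{"claw":5,"dx":0,"dy":0,"dz":-4.9,"rx":0,"ry":0,"rz":0},{"claw":5,"dx":0,"dy":0,"dz":-4.9,"rx":0,"ry":0,"rz":0},{"claw":5,"dx":0,"dy":0,"dz":-4.8,"rx":0,"ry":0,"rz":0}]'
python3 -m inch '[{"claw":5,"dx":2.3,"dy":-3.9,"dz":0,"rx":0,"ry":0,"rz":0},{"claw":5,"dx":2.3,"dy":-3.9,"dz":0,"rx":0,"ry":0,"rz":0},{"claw":5,"dx":2.3,"dy":-3.9,"dz":0,"rx":0,"ry":0,"rz":0},{"claw":5,"dx":2.3,"dy":-3.9,"dz":0,"rx":0,"ry":0,"rz":0},{"claw":5,"dx":2.3,"dy":-3.9,"dz":0,"rx":0,"ry":0,"rz":0}]'
python3 -m inch '[{"claw":5,"dx":2.3,"dy":-3.9,"dz":0,"rx":0,"ry":0,"rz":0},{"claw":5,"dx":2.3,"dy":-3.9,"dz":0,"rx":0,"ry":0,"rz":0},{"claw":5,"dx":2.3,"dy":-3.9,"dz":0,"rx":0,"ry":0,"rz":0},{"claw":5,"dx":2.3,"dy":-3.9,"dz":0,"rx":0,"ry":0,"rz":0}]'
python3 -m inch '[{"claw":5,"dx":0,"dy":0,"dz":0,"rx":0,"ry":0,"rz":0},{"claw":5,"dx":0,"dy":0,"dz":0,"rx":0,"ry":0,"rz":0}]'
```

```text
time: 23.4
position: [0.3842, -0.3011, 0.0388]
tool_rot: [-3.141, -0.0, -0.001]
contact_force: [0.0, 1.7, 4.0]
opening: 0.0602
grasp_force: 30.0
time: 23.9
position: [0.3831, -0.301, 0.28]
tool_rot: [-3.141, 0.001, -0.001]
contact_force: [1.4, -1.4, -4.2]
opening: 0.0607
grasp_force: 30.0
time: 24.4
position: [0.4992, -0.1048, 0.2778]
tool_rot: [-3.142, 0.001, -0.001]
contact_force: [0.6, -1.6, -3.8]
opening: 0.0606
grasp_force: 30.0
time: 24.8
position: [0.5915, 0.0509, 0.2776]
tool_rot: [3.141, 0.001, -0.001]
contact_force: [0.3, -1.1, -3.8]
opening: 0.0607
grasp_force: 30.0
time: 25.0
position: [0.5909, 0.0507, 0.277]
tool_rot: [-3.142, 0.003, 0.002]
contact_force: [-0.0, -2.2, -4.4]
opening: 0.0602
grasp_force: 30.0
```

```bash
python3 -m inch '[{"claw":5,"dx":0.2,"dy":0,"dz":4.5,"rx":0,"ry":0,"rz":0},{"claw":5,"dx":0,"dy":0,"dz":4.5,"rx":0,"ry":0,"rz":0},{"claw":5,"dx":0,"dy":0,"dz":4,"rx":0,"ry":0,"rz":0},{"claw":5,"dx":0,"dy":0,"dz":1.2,"rx":0,"ry":0,"rz":0},{"claw":5,"dx":0,"dy":0,"dz":0,"rx":0,"ry":0,"rz":0}]'
python3 -m inch '[{"claw":5,"dx":0,"dy":0,"dz":0.3,"rx":0,"ry":0,"rz":0},{"claw":5,"dx":0,"dy":0,"dz":0.2,"rx":0,"ry":0,"rz":0},{"claw":5,"dx":0,"dy":0,"dz":0,"rx":0,"ry":0,"rz":0},{"claw":5,"dx":0,"dy":0,"dz":0,"rx":0,"ry":0,"rz":0}]'
```

```text
time: 25.5
position: [0.5918, 0.0481, 0.135]
tool_rot: [3.141, 0.004, -0.002]
contact_force: [0.4, -0.0, -3.0]
opening: 0.0605
grasp_force: 30.0
time: 25.9
position: [0.5937, 0.0496, 0.1325]
tool_rot: [-3.142, -0.002, -0.001]
contact_force: [0.5, -0.5, -3.2]
opening: 0.0606
grasp_force: 30.0
```

```bash
python3 -m inch '[{"claw":5,"dx":0,"dy":0,"dz":0.4,"rx":0,"ry":0,"rz":0},{"claw":5,"dx":0,"dy":0,"dz":0.3,"rx":0,"ry":0,"rz":0},{"claw":5,"dx":0,"dy":0,"dz":0,"rx":0,"ry":0,"rz":0},{"claw":5,"dx":0,"dy":0,"dz":0,"rx":0,"ry":0,"rz":0}]'
```

```text
time: 26.3
position: [0.5934, 0.0497, 0.1249]
tool_rot: [-3.141, -0.001, -0.001]
contact_force: [-1.1, 0.7, 1.1]
opening: 0.0607
grasp_force: 30.0
```

```bash
python3 -m inch '[{"claw":8.7,"dx":0,"dy":0,"dz":0,"rx":0,"ry":0,"rz":0},{"claw":8.7,"dx":0,"dy":0,"dz":0,"rx":0,"ry":0,"rz":0},{"claw":8.7,"dx":0,"dy":0,"dz":0,"rx":0,"ry":0,"rz":0},{"claw":8.7,"dx":0,"dy":0,"dz":0,"rx":0,"ry":0,"rz":0},{"claw":8.7,"dx":0,"dy":0,"dz":0,"rx":0,"ry":0,"rz":0}]'
python3 -m inch '[{"claw":8.7,"dx":0,"dy":0,"dz":-3,"rx":0,"ry":0,"rz":0},{"claw":8.7,"dx":0,"dy":0,"dz":-4.8,"rx":0,"ry":0,"rz":0},{"claw":8.7,"dx":0,"dy":0,"dz":-4.8,"rx":0,"ry":0,"rz":0},{"claw":8.7,"dx":-3.5,"dy":0,"dz":0,"rx":0,"ry":0,"rz":0},{"claw":0,"dx":-4,"dy":0,"dz":0,"rx":0,"ry":0,"rz":0}]'
python3 -m inch '[{"claw":0,"dx":-4,"dy":0,"dz":0,"rx":0,"ry":0.5,"rz":0},{"claw":0,"dx":0,"dy":0,"dz":0,"rx":0,"ry":0.9,"rz":0},{"claw":0,"dx":0,"dy":0,"dz":0,"rx":0,"ry":0.9,"rz":0},{"claw":0,"dx":0,"dy":0,"dz":0,"rx":0,"ry":0.9,"rz":0},{"claw":0,"dx":0,"dy":0,"dz":0,"rx":0,"ry":0.9,"rz":0}]'
python3 -m inch '[{"claw":0,"dx":0,"dy":0,"dz":0,"rx":0,"ry":0.9,"rz":0},{"claw":0,"dx":0,"dy":0,"dz":0,"rx":0,"ry":0,"rz":0},{"claw":0,"dx":0,"dy":0,"dz":0,"rx":0,"ry":0,"rz":0}]'
python3 - <<'E'
from h import *
print(arm.read_state()["joints"])
see(["flour_jar","tub","lid"],"top","t2"); see(["flour_jar"],"wrist")
E
```

```text
time: 26.8
position: [0.5931, 0.0495, 0.1244]
tool_rot: [-3.142, 0.0, -0.001]
contact_force: [-0.0, 0.3, -0.1]
opening: 0.0855
grasp_force: 0.0
time: 27.3
position: [0.5188, 0.05, 0.2518]
tool_rot: [-3.141, -0.003, -0.001]
contact_force: [-0.8, -0.0, -0.1]
opening: 0.0839
grasp_force: 0.0
time: 27.8
position: [0.4877, 0.0452, 0.2439]
tool_rot: [3.131, -0.469, -0.008]
contact_force: [0.3, -1.7, 0.7]
opening: 0.047
grasp_force: 0.0
time: 28.1
position: [0.4978, 0.0514, 0.2336]
tool_rot: [3.126, -0.512, -0.002]
contact_force: [0.1, -1.0, -0.5]
opening: 0.0226
grasp_force: 0.0
[ 0.0264 -0.3744 -0.2703  2.1866  0.0546  0.8242 -1.8547]
tcp [0.4978 0.0514 0.2336] [ 3.1261 -0.5116 -0.0022]
flour_jar 0.86[0.5948 0.0524 0.0899] | 0.65 top z 0.189 mid [0.5934 0.0488] size [0.049  0.0489] circ [0.5936 0.0482] r0.027
tub 0.46[ 0.5953 -0.0822  0.0879] | 0.54 top z 0.192 mid [ 0.5934 -0.087 ] size [0.0206 0.0202] circ [ 0.5937 -0.0871] r0.012
lid 0.64[ 0.59   -0.0879  0.1441] 0.59[ 0.4255 -0.404  -0.0031] | 0.66 top z 0.192 mid [ 0.5934 -0.087 ] size [0.0206 0.0202] circ [ 0.5937 -0.0871] r0.012
tcp [0.4985 0.0509 0.2338] [ 3.1275 -0.5124 -0.0045]
flour_jar 0.75[0.5917 0.0494 0.0859] | 0.90 top z 0.187 mid [0.5912 0.0499] size [0.0489 0.0489] circ [0.5922 0.0498] r0.028
```

View pics/t2.png

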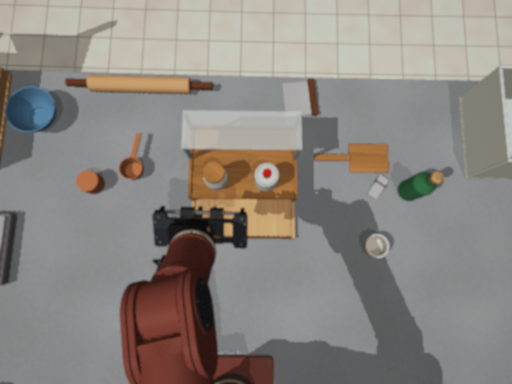

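```bash
python3 -m inch '[{"claw":0,"dx":1.75,"dy":0,"dz":1,"rx":0,"ry":0,"rz":0},{"claw":0,"dx":1.75,"dy":0,"dz":1,"rx":0,"ry":0,"rz":0},{"claw":0,"dx":0,"dy":0,"dz":0,"rx":0,"ry":0.7,"rz":0},{"claw":0,"dx":0,"dy":0,"dz":0,"rx":0,"ry":0.64,"rz":0},{"claw":0,"dx":0,"dy":0,"dz":0,"rx":0,"ry":0,"rz":0}]'
python3 -m inch '[{"claw":0,"dx":0,"dy":0,"dz":0,"rx":0,"ry":0,"rz":0},{"claw":0,"dx":0,"dy":0,"dz":0,"rx":0,"ry":0,"rz":0}]'; python3 -c "
from h import *
print(arm.read_state()['joints'])"
```

```text
time: 29.1
position: [0.5396, 0.0526, 0.2282]
tool_rot: [3.123, -0.694, 0.004]
contact_force: [-0.9, 1.1, -0.7]
opening: 0.0007
grasp_force: 0.0
time: 29.3
position: [0.5426, 0.0528, 0.2338]
tool_rot: [3.125, -0.699, 0.001]
contact_force: [0.4, 0.3, -0.0]
opening: 0.0001
grasp_force: 0.0
[-0.0749 -0.3804 -0.2137  2.2806  0.2362  0.5773 -2.0309]
```

```bash
python3 -m inch '[{"claw":0,"dx":0.77,"dy":0.3,"dz":0.64,"rx":0,"ry":0,"rz":0},{"claw":0,"dx":-0.64,"dy":0,"dz":0.77,"rx":0,"ry":0,"rz":0},{"claw":0,"dx":-0.64,"dy":0,"dz":0.77,"rx":0,"ry":0,"rz":0},{"claw":0,"dx":0,"dy":0,"dz":0,"rx":0,"ry":0,"rz":0}]'; python3 -c "
from h import *
print(arm.read_state()['joints'])"
```

```text
time: 29.7
position: [0.5508, 0.0485, 0.2094]
tool_rot: [3.124, -0.694, 0.001]
contact_force: [-0.4, -0.5, -0.5]
opening: 0.0006
grasp_force: 0.0
[-0.0585 -0.3345 -0.2189  2.3011  0.2641  0.5165 -2.0522]
```

```bash
python3 -m inch '[{"claw":0,"dx":-1.28,"dy":0,"dz":1.53,"rx":0,"ry":0,"rz":0},{"claw":0,"dx":-1.28,"dy":0,"dz":1.53,"rx":0,"ry":0,"rz":0},{"claw":0,"dx":0,"dy":0,"dz":0,"rx":0,"ry":0,"rz":0},{"claw":0,"dx":0,"dy":0,"dz":0,"rx":0,"ry":0,"rz":0}]'; python3 -c "
from h import *
print(arm.read_state()['joints'])"
```

```text
time: 30.1
position: [0.5519, 0.0484, 0.1723]
tool_rot: [3.124, -0.697, 0.002]
contact_force: [0.9, 0.2, 0.3]
opening: 0.0007
grasp_force: 0.0
[-0.0165 -0.287  -0.2645  2.3513  0.3248  0.4193 -2.1248]
```

```bash
python3 -m inch '[{"claw":0,"dx":0,"dy":0,"dz":0,"rx":0,"ry":-0.7,"rz":0},{"claw":0,"dx":-1.13,"dy":0,"dz":1.65,"rx":0,"ry":0,"rz":0},{"claw":0,"dx":-1.13,"dy":0,"dz":1.65,"rx":0,"ry":0,"rz":0},{"claw":0,"dx":0,"dy":0,"dz":0,"rx":0,"ry":0,"rz":0},{"claw":0,"dx":0,"dy":0,"dz":0,"rx":0,"ry":0,"rz":0}]'; python3 -c "
from h import *
print(arm.read_state()['joints'])"
```

```text
time: 30.6
position: [0.5524, 0.0482, 0.1334]
tool_rot: [3.126, -0.601, -0.0]
contact_force: [0.3, 0.0, 0.4]
opening: 0.0004
grasp_force: 0.0
[-0.0475 -0.1881 -0.2254  2.3174  0.3059  0.4491 -2.0955]
```

Fine; down 3.5 cm more, then push forward.

```bash
python3 -m inch '[{"claw":0,"dx":-0.99,"dy":0,"dz":1.45,"rx":0,"ry":0,"rz":0},{"claw":0,"dx":-0.99,"dy":0,"dz":1.45,"rx":0,"ry":0,"rz":0},{"claw":0,"dx":0,"dy":0,"dz":0,"rx":0,"ry":0,"rz":0},{"claw":0,"dx":0,"dy":0,"dz":0,"rx":0,"ry":0,"rz":0}]'
python3 - <<'E'
from h import *
print(arm.read_state()['joints'])
see(["flour_jar"],"wrist","w9")
E
```

```text
time: 31.0
position: [0.5527, 0.0477, 0.0986]
tool_rot: [3.126, -0.601, -0.001]
contact_force: [1.1, 0.6, 0.6]
opening: 0.0001
grasp_force: 0.0
[-0.0085 -0.1291 -0.2688  2.3536  0.4076  0.363  -2.2031]
tcp [0.5527 0.0477 0.0986] [ 3.126  -0.6014 -0.0005]
flour_jar 0.86[0.5943 0.0485 0.0854] | 0.88 top z 0.187 mid [0.5909 0.0498] size [0.0495 0.0482] circ [0.5924 0.0495] r0.028
```

View pics/w9.png

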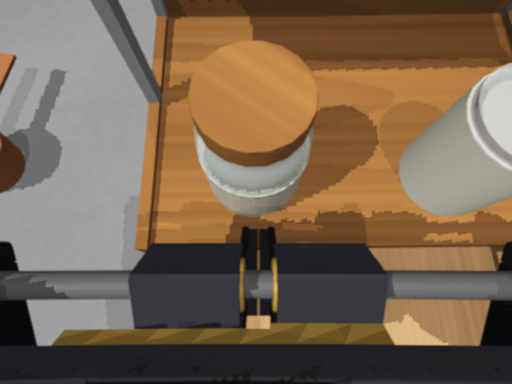

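```bash
python3 -m inch '[{"claw":0,"dx":0.82,"dy":-0.15,"dz":0.57,"rx":0,"ry":0,"rz":0},{"claw":0,"dx":0.82,"dy":0,"dz":0.57,"rx":0,"ry":0,"rz":0},{"claw":0,"dx":0.82,"dy":0,"dz":0.57,"rx":0,"ry":0,"rz":0},{"claw":0,"dx":0.82,"dy":0,"dz":0.57,"rx":0,"ry":0,"rz":0},{"claw":0,"dx":0.82,"dy":0,"dz":0.57,"rx":0,"ry":0,"rz":0}]'
python3 - <<'E'
from h import *
see(["flour_jar"],"top")
E
```

```text
time: 31.65
position: [0.6029, 0.0487, 0.0967]
tool_rot: [3.126, -0.6, -0.0]
contact_force: [-5.4, 0.4, 4.1]
opening: 0.0005
grasp_force: 2.6
tcp [0.6029 0.0487 0.0967] [ 3.126  -0.5999 -0.0005]
flour_jar 0.78[0.6271 0.05   0.0836] 0.73[ 0.5424 -0.0239  0.0091] | 0.64 top z 0.042 mid [0.6698 0.3046] size [0.1324 0.0621] circ [0.6711 0.3015] r0.070
```

```bash
python3 -m inch '[{"claw":0,"dx":0.85,"dy":0,"dz":0.54,"rx":0,"ry":0,"rz":0},{"claw":0,"dx":0.85,"dy":0,"dz":0.54,"rx":0,"ry":0,"rz":0},{"claw":0,"dx":0.85,"dy":0,"dz":0.54,"rx":0,"ry":0,"rz":0},{"claw":0,"dx":0.85,"dy":0,"dz":0.54,"rx":0,"ry":0,"rz":0},{"claw":0,"dx":0.85,"dy":0,"dz":0.54,"rx":0,"ry":0,"rz":0}]'
python3 -m inch '[{"claw":0,"dx":0.2,"dy":0,"dz":0.14,"rx":0,"ry":0,"rz":0},{"claw":0,"dx":0,"dy":0,"dz":0,"rx":0,"ry":0,"rz":0},{"claw":0,"dx":0,"dy":0,"dz":0,"rx":0,"ry":0,"rz":0}]'
python3 - <<'E'
from h import *
see(["flour_jar","tub"],"wrist","w10");see(["flour_jar"],"top")
print(arm.read_state()["joints"])
E
```

```text
time: 32.3
position: [0.6531, 0.0483, 0.0984]
tool_rot: [3.126, -0.6, -0.0]
contact_force: [-2.1, 1.0, -0.6]
opening: 0.0003
grasp_force: 1.3
time: 32.6
position: [0.6543, 0.0482, 0.0981]
tool_rot: [3.126, -0.6, -0.0]
contact_force: [-1.1, -0.1, -1.4]
opening: 0.0005
grasp_force: 0.7
tcp [0.6543 0.0482 0.0981] [ 3.1259 -0.5996 -0.0003]
flour_jar 0.85[0.6792 0.0501 0.0867] | 0.80 top z 0.175 mid [0.6543 0.0468] size [0.0023 0.0192] circ [0.6558 0.047 ] r0.011
tub 0.62[ 0.5937 -0.085   0.0837] | 0.93 top z 0.139 mid [ 0.6022 -0.0271] size [0.0192 0.0679] circ [ 0.6075 -0.0262] r0.035
tcp [0.6545 0.0482 0.0986] [ 3.1259 -0.6003 -0.0003]
flour_jar 0.71[0.6826 0.0486 0.0893]
[ 0.0121  0.0876 -0.2475  2.1457  0.4809  0.363  -2.2079]
```

View pics/w10.png

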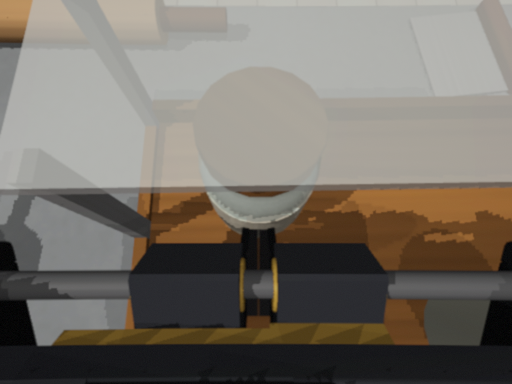

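```bash
python3 -m inch '[{"claw":0,"dx":-1.65,"dy":0,"dz":-1.13,"rx":0,"ry":0,"rz":0},{"claw":0,"dx":-2.48,"dy":0,"dz":-1.7,"rx":0,"ry":0,"rz":0},{"claw":0,"dx":-2.48,"dy":0,"dz":-1.7,"rx":0,"ry":0,"rz":0},{"claw":0,"dx":-2.48,"dy":0,"dz":-1.7,"rx":0,"ry":0,"rz":0},{"claw":0,"dx":0,"dy":0,"dz":0,"rx":0,"ry":0,"rz":0}]'
python3 -m inch '[{"claw":0,"dx":0,"dy":3,"dz":0,"rx":0,"ry":0,"rz":0},{"claw":0,"dx":0,"dy":3.5,"dz":0,"rx":0,"ry":0,"rz":0},{"claw":0,"dx":0,"dy":3.5,"dz":0,"rx":0,"ry":0,"rz":0},{"claw":0,"dx":0,"dy":3.5,"dz":0,"rx":0,"ry":0,"rz":0},{"claw":0,"dx":0,"dy":0,"dz":0,"rx":0,"ry":0,"rz":0}]'
python3 - <<'E'
from h import *
print(arm.read_state()["joints"])
see(["flour_jar"],"top"); see(["tub","lid"],"wrist")
E
```

```text
time: 33.5
position: [0.5419, 0.0489, 0.0983]
tool_rot: [3.125, -0.6, 0.001]
contact_force: [-0.3, -0.4, 0.5]
opening: 0.0006
grasp_force: 0.0
time: 34.0
position: [0.5441, -0.0911, 0.1014]
tool_rot: [3.125, -0.603, -0.006]
contact_force: [0.4, 0.1, 0.9]
opening: 0.0003
grasp_force: 0.0
[-0.0749 -0.1672  0.182   2.3763 -0.0456  0.3288 -1.4294]
tcp [ 0.5441 -0.0911  0.1014] [ 3.1254 -0.6027 -0.0061]
flour_jar 0.45[0.6791 0.0492 0.0886] | 0.70 top z 0.174 mid [0.6558 0.0462] size [0.0028 0.017 ] circ [0.6567 0.0463] r0.009
tcp [ 0.5439 -0.0854  0.1007] [ 3.1259 -0.6011 -0.0003]
tub 0.68[ 0.594  -0.0834  0.0836] | 0.77 top z 0.162 mid [ 0.5725 -0.0854] size [0.0202 0.0555] circ [ 0.5872 -0.0853] r0.030
lid 0.65[ 0.5938 -0.0813  0.1467] | 0.68 top z 0.190 mid [ 0.5921 -0.0861] size [0.0211 0.0213] circ [ 0.5927 -0.086 ] r0.012
```

```bash
python3 -m inch '[{"claw":0,"dx":0.83,"dy":0,"dz":0.58,"rx":0,"ry":0,"rz":0},{"claw":0,"dx":0.83,"dy":0,"dz":0.58,"rx":0,"ry":0,"rz":0},{"claw":0,"dx":0.83,"dy":0,"dz":0.58,"rx":0,"ry":0,"rz":0},{"claw":0,"dx":0.83,"dy":0,"dz":0.57,"rx":0,"ry":0,"rz":0},{"claw":0,"dx":0.83,"dy":0,"dz":0.56,"rx":0,"ry":0,"rz":0}]'
python3 -m inch '[{"claw":0,"dx":0.83,"dy":0,"dz":0.56,"rx":0,"ry":0,"rz":0},{"claw":0,"dx":0.83,"dy":0,"dz":0.56,"rx":0,"ry":0,"rz":0},{"claw":0,"dx":0.83,"dy":0,"dz":0.56,"rx":0,"ry":0,"rz":0},{"claw":0,"dx":0.83,"dy":0,"dz":0.56,"rx":0,"ry":0,"rz":0},{"claw":0,"dx":0.83,"dy":0,"dz":0.56,"rx":0,"ry":0,"rz":0}]'
python3 -m inch '[{"claw":0,"dx":1,"dy":0,"dz":0.68,"rx":0,"ry":0,"rz":0},{"claw":0,"dx":0,"dy":0,"dz":0,"rx":0,"ry":0,"rz":0},{"claw":0,"dx":0,"dy":0,"dz":0,"rx":0,"ry":0,"rz":0}]'
python3 - <<'E'
from h import *
see(["tub","lid"],"wrist","w11");see(["tub","lid","flour_jar","ramekin","copper_tin"],"top"); see(["tub","lid","flour_jar"],"scene")
E
```

```text
time: 34.9
position: [0.5946, -0.0862, 0.0998]
tool_rot: [3.126, -0.6, -0.0]
contact_force: [-4.3, -0.6, 2.5]
opening: 0.0002
grasp_force: 2.6
time: 35.4
position: [0.6444, -0.0866, 0.1001]
tool_rot: [3.126, -0.6, -0.0]
contact_force: [-2.8, 0.2, -0.1]
opening: 0.0005
grasp_force: 1.7
time: 35.7
position: [0.6563, -0.0868, 0.1005]
tool_rot: [3.126, -0.601, -0.0]
contact_force: [0.2, 0.1, -0.1]
opening: 0.0007
grasp_force: 0.0
tcp [ 0.6563 -0.0868  0.1005] [ 3.1258 -0.6005 -0.0003]
tub 0.60[ 0.6835 -0.0878  0.084 ] | 0.85 top z 0.162 mid [ 0.657  -0.0885] size [0.0067 0.0366] circ [ 0.6608 -0.0888] r0.021
lid  | 0.61 top z 0.169 mid [ 0.6569 -0.089 ] size [0.0035 0.0267] circ [ 0.6582 -0.089 ] r0.015
tcp [ 0.6557 -0.0868  0.1006] [ 3.1261 -0.6005 -0.0005]
tub 0.41[ 0.6866 -0.0873  0.0879]
lid 
flour_jar 0.56[0.6807 0.0489 0.0871] | 0.61 top z 0.172 mid [0.6561 0.0479] size [0.0035 0.0199] circ [0.6578 0.0481] r0.011
ramekin 0.75[ 0.4251 -0.4041 -0.0022] | 0.65 top z 0.051 mid [ 0.419  -0.4023] size [0.0612 0.0637] circ [ 0.4192 -0.4024] r0.033
copper_tin 0.72[ 0.5894  0.4199 -0.0024] | 0.67 top z 0.058 mid [0.5921 0.4189] size [0.0523 0.0558] circ [0.5925 0.4186] r0.031
tcp [ 0.6559 -0.0867  0.1004] [ 3.126  -0.6002 -0.0003]
tub  | 0.52 top z 0.058 mid [0.5959 0.4162] size [0.0551 0.0576] circ [0.5956 0.4178] r0.033
lid 0.62[0.6388 0.3069 0.0012]
flour_jar  | 0.20 top z 0.058 mid [0.5958 0.4162] size [0.0552 0.0576] circ [0.5956 0.4178] r0.033
```

View pics/w11.png

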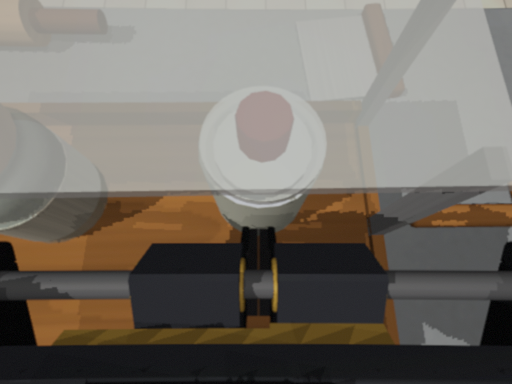

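```bash
python3 -m inch '[{"claw":0,"dx":-1.65,"dy":0,"dz":-1.13,"rx":0,"ry":0,"rz":0},{"claw":0,"dx":-2.48,"dy":0,"dz":-1.7,"rx":0,"ry":0,"rz":0},{"claw":0,"dx":-2.48,"dy":0,"dz":-1.7,"rx":0,"ry":0,"rz":0},{"claw":0,"dx":-1.65,"dy":0,"dz":-1.13,"rx":0,"ry":0,"rz":0},{"claw":0,"dx":2.26,"dy":0,"dz":-3.3,"rx":0,"ry":0,"rz":0}]'
python3 -m inch '[{"claw":0,"dx":2.26,"dy":0,"dz":-3.3,"rx":0.11,"ry":0,"rz":0},{"claw":4,"dx":0,"dy":0,"dz":0,"rx":0,"ry":-0.85,"rz":0},{"claw":8.7,"dx":0,"dy":0,"dz":0,"rx":0,"ry":-0.87,"rz":0},{"claw":8.7,"dx":0,"dy":0,"dz":0,"rx":0,"ry":-0.86,"rz":0},{"claw":8.7,"dx":0,"dy":0,"dz":0,"rx":0,"ry":-0.86,"rz":0}]'
python3 -m inch '[{"claw":8.7,"dx":0,"dy":0,"dz":0,"rx":0,"ry":-0.86,"rz":0},{"claw":8.7,"dx":0,"dy":0,"dz":0,"rx":0,"ry":0,"rz":0},{"claw":8.7,"dx":0,"dy":0,"dz":0,"rx":0,"ry":0,"rz":0}]'
```

```text
time: 37.35
position: [0.5494, -0.085, 0.1339]
tool_rot: [3.127, -0.589, -0.001]
contact_force: [0.8, 0.3, -0.2]
opening: 0.0007
grasp_force: 0.0
time: 37.85
position: [0.5561, -0.0848, 0.1817]
tool_rot: [3.141, -0.117, -0.001]
contact_force: [-0.0, 0.2, 1.2]
opening: 0.0247
grasp_force: 0.0
time: 38.15
position: [0.5561, -0.0849, 0.1794]
tool_rot: [3.141, 0.001, -0.0]
contact_force: [-1.0, -0.2, 0.4]
opening: 0.0487
grasp_force: 0.0
```

```bash
python3 -m inch '[{"claw":8.7,"dx":-1.9,"dy":4.5,"dz":0,"rx":0,"ry":0,"rz":0},{"claw":8.7,"dx":-1.9,"dy":4.5,"dz":0,"rx":0,"ry":0,"rz":0},{"claw":8.7,"dx":-1.9,"dy":4.5,"dz":0,"rx":0,"ry":0,"rz":0},{"claw":8.7,"dx":-1.9,"dy":4.5,"dz":0,"rx":0,"ry":0,"rz":0},{"claw":8.7,"dx":-1.9,"dy":4.6,"dz":0,"rx":0,"ry":0,"rz":0}]'
python3 -m inch '[{"claw":8.7,"dx":-1.9,"dy":4.6,"dz":0,"rx":0,"ry":0,"rz":0},{"claw":8.7,"dx":-1.9,"dy":4.6,"dz":0,"rx":0,"ry":0,"rz":0},{"claw":8.7,"dx":0,"dy":0,"dz":0,"rx":0,"ry":0,"rz":0},{"claw":8.7,"dx":0,"dy":0,"dz":0,"rx":0,"ry":0,"rz":0},{"claw":8.7,"dx":0,"dy":0,"dz":0,"rx":0,"ry":0,"rz":0}]'
python3 - <<'E'
from h import *
see(["ramekin"],"wrist")
E
```

```text
time: 38.65
position: [0.4589, -0.3122, 0.1814]
tool_rot: [3.141, -0.004, -0.001]
contact_force: [0.6, -0.3, -0.8]
opening: 0.0845
grasp_force: 0.0
time: 39.15
position: [0.4228, -0.4016, 0.1809]
tool_rot: [-3.141, -0.002, 0.0]
contact_force: [0.5, -0.4, -0.1]
opening: 0.0869
grasp_force: 0.0
tcp [ 0.4228 -0.4016  0.1809] [-3.1415 -0.0017  0.0003]
ramekin 0.56[ 0.4194 -0.4037  0.0019] | 0.88 top z 0.048 mid [ 0.4218 -0.4029] size [0.0621 0.0627] circ [ 0.4211 -0.4031] r0.033
```

```bash
python3 -m inch '[{"claw":8.7,"dx":-0.15,"dy":0.15,"dz":4.5,"rx":0,"ry":0,"rz":0},{"claw":8.7,"dx":0,"dy":0,"dz":4.5,"rx":0,"ry":0,"rz":0},{"claw":8.7,"dx":0,"dy":0,"dz":4.5,"rx":0,"ry":0,"rz":0},{"claw":8.7,"dx":0,"dy":0,"dz":3,"rx":0,"ry":0,"rz":0},{"claw":8.7,"dx":0,"dy":0,"dz":1,"rx":0,"ry":0,"rz":0}]'
python3 -m inch '[{"claw":8.7,"dx":0,"dy":0,"dz":0,"rx":0,"ry":0,"rz":0},{"claw":8.7,"dx":0,"dy":0,"dz":0,"rx":0,"ry":0,"rz":0},{"claw":5.5,"dx":0,"dy":0,"dz":0,"rx":0,"ry":0,"rz":0},{"claw":5.5,"dx":0,"dy":0,"dz":0,"rx":0,"ry":0,"rz":0},{"claw":5.5,"dx":0,"dy":0,"dz":0,"rx":0,"ry":0,"rz":0}]'
python3 -m inch '[{"claw":5.5,"dx":0,"dy":0,"dz":0,"rx":0,"ry":0,"rz":0},{"claw":5.5,"dx":0,"dy":0,"dz":0,"rx":0,"ry":0,"rz":0}]'
```

```text
time: 39.8
position: [0.4198, -0.4018, 0.0023]
tool_rot: [-3.139, 0.004, 0.001]
contact_force: [-0.4, 0.1, -0.1]
opening: 0.0867
grasp_force: 0.0
time: 40.3
position: [0.4216, -0.4045, 0.0065]
tool_rot: [3.141, -0.001, -0.0]
contact_force: [-0.7, 3.7, 2.1]
opening: 0.0706
grasp_force: 1.2
time: 40.5
position: [0.4216, -0.4041, 0.0063]
tool_rot: [-3.142, -0.001, -0.0]
contact_force: [-0.2, 2.7, 6.7]
opening: 0.0662
grasp_force: 30.0
```

```bash
python3 -m inch '[{"claw":5.5,"dx":0,"dy":0,"dz":-3,"rx":0,"ry":0,"rz":0},{"claw":5.5,"dx":0,"dy":0,"dz":-4.5,"rx":0,"ry":0,"rz":0},{"claw":5.5,"dx":0,"dy":0,"dz":-4.5,"rx":0,"ry":0,"rz":0},{"claw":5.5,"dx":1,"dy":-4.5,"dz":0,"rx":0,"ry":0,"rz":0},{"claw":5.5,"dx":1,"dy":-4.5,"dz":0,"rx":0,"ry":0,"rz":0}]'
python3 -m inch '[{"claw":5.5,"dx":1,"dy":-4.5,"dz":0,"rx":0,"ry":0,"rz":0},{"claw":5.5,"dx":1,"dy":-4.5,"dz":0,"rx":0,"ry":0,"rz":0},{"claw":5.5,"dx":1,"dy":-4.6,"dz":0,"rx":0,"ry":0,"rz":0},{"claw":5.5,"dx":1,"dy":-4.6,"dz":0,"rx":0,"ry":0,"rz":0},{"claw":5.5,"dx":1,"dy":-4.6,"dz":0,"rx":0,"ry":0,"rz":0}]'
python3 -m inch '[{"claw":5.5,"dx":0,"dy":0,"dz":4,"rx":0,"ry":0,"rz":0},{"claw":5.5,"dx":0,"dy":0,"dz":4,"rx":0,"ry":0,"rz":0},{"claw":5.5,"dx":0,"dy":0,"dz":1.5,"rx":0,"ry":0,"rz":0},{"claw":5.5,"dx":0,"dy":0,"dz":0,"rx":0,"ry":0,"rz":0},{"claw":5.5,"dx":0,"dy":0,"dz":0,"rx":0,"ry":0,"rz":0}]'
```

```text
time: 41.0
position: [0.4414, -0.3148, 0.127]
tool_rot: [3.14, -0.002, -0.004]
contact_force: [1.4, 0.5, -3.1]
opening: 0.0657
grasp_force: 30.0
time: 41.5
position: [0.4911, -0.0846, 0.1255]
tool_rot: [3.141, -0.0, -0.001]
contact_force: [0.2, 0.0, -2.5]
opening: 0.0661
grasp_force: 30.0
time: 42.0
position: [0.4914, -0.0865, 0.0309]
tool_rot: [3.141, 0.0, -0.001]
contact_force: [0.3, 0.2, -1.9]
opening: 0.0663
grasp_force: 30.0
```

Lower 1.3 cm more, release, rise.

```bash
python3 -m inch '[{"claw":5.5,"dx":-0.1,"dy":0,"dz":0.7,"rx":0,"ry":0,"rz":0},{"claw":5.5,"dx":0,"dy":0,"dz":0.4,"rx":0,"ry":0,"rz":0},{"claw":5.5,"dx":0,"dy":0,"dz":0.2,"rx":0,"ry":0,"rz":0},{"claw":5.5,"dx":0,"dy":0,"dz":0,"rx":0,"ry":0,"rz":0}]'
python3 -m inch '[{"claw":8.7,"dx":0,"dy":0,"dz":0,"rx":0,"ry":0,"rz":0},{"claw":8.7,"dx":0,"dy":0,"dz":0,"rx":0,"ry":0,"rz":0},{"claw":8.7,"dx":0,"dy":0,"dz":0,"rx":0,"ry":0,"rz":0},{"claw":8.7,"dx":0,"dy":0,"dz":0,"rx":0,"ry":0,"rz":0},{"claw":8.7,"dx":0,"dy":0,"dz":0,"rx":0,"ry":0,"rz":0}]'
python3 -m inch '[{"claw":8.7,"dx":0,"dy":0,"dz":-3,"rx":0,"ry":0,"rz":0},{"claw":8.7,"dx":0,"dy":0,"dz":-4.5,"rx":0,"ry":0,"rz":0},{"claw":8.7,"dx":0,"dy":0,"dz":-4.5,"rx":0,"ry":0,"rz":0},{"claw":8.7,"dx":0,"dy":0,"dz":-3,"rx":0,"ry":0,"rz":0}]'
python3 - <<'E'
from h import *
see(["ramekin"],"wrist"); see(["ramekin","copper_tin","tub","flour_jar"],"top")
E
```

```text
time: 42.4
position: [0.4904, -0.0864, 0.0183]
tool_rot: [3.142, -0.0, -0.001]
contact_force: [-3.4, 0.2, 6.2]
opening: 0.0662
grasp_force: 30.0
time: 42.9
position: [0.4903, -0.0863, 0.0175]
tool_rot: [3.141, 0.0, -0.0]
contact_force: [0.5, -0.2, -0.5]
opening: 0.0864
grasp_force: 0.0
time: 43.3
position: [0.4911, -0.0864, 0.1707]
tool_rot: [3.141, -0.003, -0.001]
contact_force: [0.5, 0.0, -1.0]
opening: 0.0866
grasp_force: 0.0
tcp [ 0.4911 -0.0864  0.1707] [ 3.1413 -0.0029 -0.0007]
ramekin 0.74[ 0.4894 -0.0869  0.0144] | 0.60 top z 0.060 mid [ 0.4905 -0.0872] size [0.0624 0.063 ] circ [ 0.4902 -0.0873] r0.033
tcp [ 0.4917 -0.0864  0.1695] [ 3.1414 -0.0041 -0.0005]
ramekin 0.23[ 0.5962 -0.4293 -0.0017]
copper_tin 0.87[ 0.5904  0.4199 -0.0018] 0.51[ 0.6463 -0.0226  0.0829] | 0.77 top z 0.058 mid [0.5917 0.4174] size [0.0531 0.0541] circ [0.5923 0.4185] r0.031
tub  | 0.39 top z 0.210 mid [ 0.6979 -0.0219] size [0.0967 0.2878] circ [ 0.683  -0.0208] r0.161
flour_jar 0.67[0.6804 0.0492 0.0888] | 0.62 top z 0.170 mid [0.656  0.0482] size [0.0047 0.0293] circ [0.6582 0.0482] r0.016
```

```bash
python3 -m inch '[{"claw":8.7,"dx":0,"dy":0,"dz":-4,"rx":0,"ry":0,"rz":0},{"claw":8.7,"dx":0.5,"dy":-4.6,"dz":0,"rx":0,"ry":0,"rz":0},{"claw":8.7,"dx":0.5,"dy":-4.6,"dz":0,"rx":0,"ry":0,"rz":0},{"claw":8.7,"dx":0.5,"dy":-4.6,"dz":0,"rx":0,"ry":0,"rz":0},{"claw":8.7,"dx":0.5,"dy":-4.6,"dz":0,"rx":0,"ry":0,"rz":0}]'
python3 -m inch '[{"claw":8.7,"dx":1,"dy":-4.6,"dz":0,"rx":0,"ry":0,"rz":0},{"claw":8.7,"dx":1.2,"dy":-4.6,"dz":0,"rx":0,"ry":0,"rz":0},{"claw":8.7,"dx":1.2,"dy":-4.6,"dz":0,"rx":0,"ry":0,"rz":0},{"claw":8.7,"dx":1.2,"dy":-4.6,"dz":0,"rx":0,"ry":0,"rz":0},{"claw":8.7,"dx":1.2,"dy":-4.6,"dz":0,"rx":0,"ry":0,"rz":0}]'
python3 -m inch '[{"claw":8.7,"dx":1.2,"dy":-4.6,"dz":0,"rx":0,"ry":0,"rz":0},{"claw":8.7,"dx":1.2,"dy":-4.5,"dz":0,"rx":0,"ry":0,"rz":0},{"claw":8.7,"dx":0,"dy":0,"dz":0,"rx":0,"ry":0,"rz":0},{"claw":8.7,"dx":0,"dy":0,"dz":0,"rx":0,"ry":0,"rz":0},{"claw":8.7,"dx":0,"dy":0,"dz":0,"rx":0,"ry":0,"rz":0}]'
python3 - <<'E'
from h import *
see(["copper_tin"],"wrist")
E
```

```text
time: 44.4
position: [0.5103, 0.0995, 0.2074]
tool_rot: [3.142, 0.0, -0.001]
contact_force: [0.3, 0.0, -0.5]
opening: 0.0871
grasp_force: 0.0
time: 44.9
position: [0.5687, 0.3295, 0.207]
tool_rot: [3.141, 0.001, -0.001]
contact_force: [0.4, -0.1, -0.3]
opening: 0.087
grasp_force: 0.0
time: 45.4
position: [0.5929, 0.4174, 0.2071]
tool_rot: [3.14, 0.0, -0.002]
contact_force: [0.1, -0.1, -0.2]
opening: 0.087
grasp_force: 0.0
tcp [0.5929 0.4174 0.2071] [ 3.1404  0.0002 -0.0017]
copper_tin 0.64[ 0.5908  0.4182 -0.0002] | 0.77 top z 0.056 mid [0.5927 0.4202] size [0.0547 0.0547] circ [0.5921 0.4197] r0.031
```

```bash
python3 -m inch '[{"claw":8.7,"dx":0,"dy":-0.2,"dz":4.7,"rx":0,"ry":0,"rz":0},{"claw":8.7,"dx":0,"dy":0,"dz":4.7,"rx":0,"ry":0,"rz":0},{"claw":8.7,"dx":0,"dy":0,"dz":4.7,"rx":0,"ry":0,"rz":0},{"claw":8.7,"dx":0,"dy":0,"dz":4,"rx":0,"ry":0,"rz":0},{"claw":8.7,"dx":0,"dy":0,"dz":1.6,"rx":0,"ry":0,"rz":0}]'
python3 -m inch '[{"claw":8.7,"dx":0,"dy":0,"dz":0,"rx":0,"ry":0,"rz":0},{"claw":8.7,"dx":0,"dy":0,"dz":0,"rx":0,"ry":0,"rz":0},{"claw":5,"dx":0,"dy":0,"dz":0,"rx":0,"ry":0,"rz":0},{"claw":5,"dx":0,"dy":0,"dz":0,"rx":0,"ry":0,"rz":0},{"claw":5,"dx":0,"dy":0,"dz":0,"rx":0,"ry":0,"rz":0}]'
python3 -m inch '[{"claw":5,"dx":0,"dy":0,"dz":0,"rx":0,"ry":0,"rz":0},{"claw":5,"dx":0,"dy":0,"dz":0,"rx":0,"ry":0,"rz":0}]'
```

```text
time: 46.05
position: [0.5906, 0.418, 0.0062]
tool_rot: [3.138, 0.005, -0.002]
contact_force: [0.1, -1.5, 0.7]
opening: 0.0871
grasp_force: 0.0
time: 46.55
position: [0.5931, 0.4212, 0.0119]
tool_rot: [-3.14, -0.002, -0.001]
contact_force: [0.5, 0.2, 0.2]
opening: 0.0707
grasp_force: 0.0
time: 46.75
position: [0.5927, 0.4208, 0.0111]
tool_rot: [-3.141, -0.0, -0.0]
contact_force: [-0.2, -0.8, 3.8]
opening: 0.0615
grasp_force: 30.0
```

```bash
python3 -m inch '[{"claw":5,"dx":0,"dy":0,"dz":-4,"rx":0,"ry":0,"rz":0},{"claw":5,"dx":0,"dy":0,"dz":-4.5,"rx":0,"ry":0,"rz":0},{"claw":5,"dx":0,"dy":0,"dz":-4.5,"rx":0,"ry":0,"rz":0},{"claw":5,"dx":-1.3,"dy":4.6,"dz":-1,"rx":0,"ry":0,"rz":0},{"claw":5,"dx":-1.3,"dy":4.6,"dz":-1,"rx":0,"ry":0,"rz":0}]'
python3 -m inch '[{"claw":5,"dx":-1.3,"dy":4.7,"dz":0,"rx":0,"ry":0,"rz":0},{"claw":5,"dx":-1.3,"dy":4.7,"dz":0,"rx":0,"ry":0,"rz":0},{"claw":5,"dx":-1.3,"dy":4.7,"dz":0,"rx":0,"ry":0,"rz":0},{"claw":5,"dx":-1.3,"dy":4.7,"dz":0,"rx":0,"ry":0,"rz":0},{"claw":5,"dx":-1.3,"dy":4.7,"dz":0,"rx":0,"ry":0,"rz":0}]'
python3 -m inch '[{"claw":5,"dx":-1.2,"dy":4.6,"dz":0,"rx":0,"ry":0,"rz":0},{"claw":5,"dx":0,"dy":0,"dz":4,"rx":0,"ry":0,"rz":0},{"claw":5,"dx":0,"dy":0,"dz":4.2,"rx":0,"ry":0,"rz":0},{"claw":5,"dx":0,"dy":0,"dz":0,"rx":0,"ry":0,"rz":0},{"claw":5,"dx":0,"dy":0,"dz":0,"rx":0,"ry":0,"rz":0}]'
```

```text
time: 47.25
position: [0.566, 0.3292, 0.1613]
tool_rot: [-3.141, -0.001, 0.002]
contact_force: [1.4, -0.8, -2.8]
opening: 0.0614
grasp_force: 30.0
time: 47.75
position: [0.5002, 0.0918, 0.1601]
tool_rot: [3.141, 0.001, -0.0]
contact_force: [0.8, -0.9, -2.3]
opening: 0.0613
grasp_force: 30.0
time: 48.25
position: [0.4888, 0.0478, 0.0787]
tool_rot: [3.141, 0.002, -0.0]
contact_force: [0.5, -0.6, -2.0]
opening: 0.0617
grasp_force: 30.0
```

```bash
python3 -m inch '[{"claw":5,"dx":0.1,"dy":0,"dz":3.5,"rx":0,"ry":0,"rz":0},{"claw":5,"dx":0,"dy":0,"dz":1.2,"rx":0,"ry":0,"rz":0},{"claw":5,"dx":0,"dy":0,"dz":0.5,"rx":0,"ry":0,"rz":0},{"claw":5,"dx":0,"dy":0,"dz":0.4,"rx":0,"ry":0,"rz":0},{"claw":5,"dx":0,"dy":0,"dz":0,"rx":0,"ry":0,"rz":0}]'
python3 -m inch '[{"claw":5,"dx":0,"dy":0,"dz":0,"rx":0,"ry":0,"rz":0},{"claw":5,"dx":0,"dy":0,"dz":0,"rx":0,"ry":0,"rz":0}]'
```

```text
time: 48.75
position: [0.491, 0.0479, 0.0233]
tool_rot: [-3.142, -0.001, -0.0]
contact_force: [-0.1, -1.0, -2.7]
opening: 0.0618
grasp_force: 30.0
time: 48.95
position: [0.4908, 0.0478, 0.0231]
tool_rot: [-3.142, -0.001, -0.0]
contact_force: [-0.3, -0.7, -2.4]
opening: 0.0613
grasp_force: 30.0
```

```bash
python3 -m inch '[{"claw":5,"dx":0,"dy":0,"dz":0.15,"rx":0,"ry":0,"rz":0},{"claw":8.7,"dx":0,"dy":0,"dz":0,"rx":0,"ry":0,"rz":0},{"claw":8.7,"dx":0,"dy":0,"dz":0,"rx":0,"ry":0,"rz":0},{"claw":8.7,"dx":0,"dy":0,"dz":0,"rx":0,"ry":0,"rz":0},{"claw":8.7,"dx":0,"dy":0,"dz":0,"rx":0,"ry":0,"rz":0}]'
python3 -m inch '[{"claw":8.7,"dx":0,"dy":0,"dz":-3,"rx":0,"ry":0,"rz":0},{"claw":8.7,"dx":0,"dy":0,"dz":-3.5,"rx":0,"ry":0,"rz":0},{"claw":8.7,"dx":0,"dy":0,"dz":-3,"rx":0,"ry":0,"rz":0},{"claw":0,"dx":-3,"dy":0,"dz":0,"rx":0,"ry":0,"rz":0},{"claw":0,"dx":-3,"dy":0,"dz":0,"rx":0,"ry":0,"rz":0}]'
python3 -m inch '[{"claw":0,"dx":0,"dy":0,"dz":0,"rx":0,"ry":0.75,"rz":0},{"claw":0,"dx":0,"dy":0,"dz":0,"rx":0,"ry":0.75,"rz":0},{"claw":0,"dx":0,"dy":0,"dz":0,"rx":0,"ry":0,"rz":0},{"claw":0,"dx":0,"dy":0,"dz":0,"rx":0,"ry":0,"rz":0}]'
python3 - <<'E'
from h import *
print(arm.read_state()["joints"])
see(["copper_tin","ramekin"],"wrist","w12")
E
```

```text
time: 49.45
position: [0.4904, 0.0477, 0.021]
tool_rot: [3.141, 0.0, -0.0]
contact_force: [0.6, 0.2, 0.6]
opening: 0.0838
grasp_force: 0.0
time: 49.95
position: [0.4305, 0.0479, 0.1167]
tool_rot: [-3.141, -0.002, -0.001]
contact_force: [-1.2, 0.5, -0.3]
opening: 0.078
grasp_force: 0.0
time: 50.35
position: [0.4302, 0.0478, 0.1164]
tool_rot: [-3.142, -0.209, -0.0]
contact_force: [-0.1, -0.3, 0.6]
opening: 0.0469
grasp_force: 0.0
[-0.2335 -0.2125 -0.0261  2.2395  0.0603  0.9134 -1.8625]
tcp [0.4302 0.0478 0.1164] [-3.1416 -0.2089 -0.0001]
copper_tin 0.92[0.4893 0.0444 0.0126] | 0.86 top z 0.068 mid [0.4897 0.0472] size [0.0538 0.055 ] circ [0.4895 0.0471] r0.031
ramekin 0.95[ 0.4862 -0.0874  0.0146] | 0.66 top z 0.060 mid [ 0.4895 -0.086 ] size [0.0619 0.0627] circ [ 0.4898 -0.087 ] r0.034
```

View pics/w12.png

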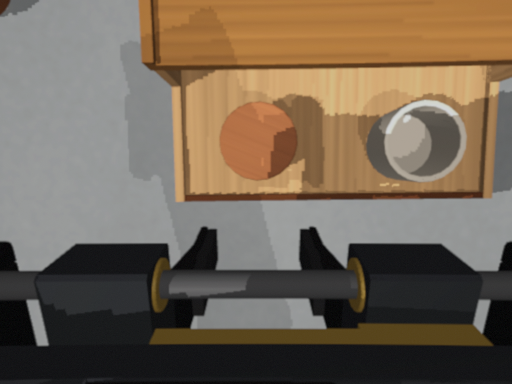

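```bash
python3 -m inch '[{"claw":0,"dx":0.98,"dy":0,"dz":0.21,"rx":0,"ry":0,"rz":0},{"claw":0,"dx":-0.52,"dy":0,"dz":2.45,"rx":0,"ry":0,"rz":0},{"claw":0,"dx":-0.52,"dy":0,"dz":2.45,"rx":0,"ry":0,"rz":0},{"claw":0,"dx":0,"dy":0,"dz":0,"rx":0,"ry":0,"rz":0},{"claw":0,"dx":0,"dy":0,"dz":0,"rx":0,"ry":0,"rz":0}]'; python3 -c "
from h import *
print(arm.read_state()['joints'])"
```

```text
time: 51.1
position: [0.4407, 0.0477, 0.0659]
tool_rot: [3.141, -0.208, -0.0]
contact_force: [0.5, -0.9, 0.3]
opening: 0.0006
grasp_force: 0.0
[-0.2328 -0.1204 -0.0214  2.2799  0.0709  0.782  -1.8709]
```

```bash
python3 -m inch '[{"claw":0,"dx":-0.4,"dy":0,"dz":1.9,"rx":0,"ry":0,"rz":0},{"claw":0,"dx":-0.4,"dy":0,"dz":1.9,"rx":0,"ry":0,"rz":0},{"claw":0,"dx":0,"dy":0,"dz":0,"rx":0,"ry":0,"rz":0},{"claw":0,"dx":0,"dy":0,"dz":0,"rx":0,"ry":0,"rz":0}]'
python3 -m inch '[{"claw":0,"dx":0.98,"dy":0,"dz":0.21,"rx":0,"ry":0,"rz":0},{"claw":0,"dx":0.98,"dy":0,"dz":0.21,"rx":0,"ry":0,"rz":0},{"claw":0,"dx":0.98,"dy":0,"dz":0.21,"rx":0,"ry":0,"rz":0},{"claw":0,"dx":0.98,"dy":0,"dz":0.21,"rx":0,"ry":0,"rz":0},{"claw":0,"dx":0.98,"dy":0,"dz":0.21,"rx":0,"ry":0,"rz":0}]'
python3 - <<'E'
from h import *
see(["copper_tin"],"wrist"); see(["copper_tin"],"top")
E
```

```text
time: 51.5
position: [0.4412, 0.0479, 0.0282]
tool_rot: [-3.142, -0.21, -0.0]
contact_force: [0.8, 0.3, 0.1]
opening: 0.0005
grasp_force: 0.0
time: 52.0
position: [0.4915, 0.0477, 0.0269]
tool_rot: [3.141, -0.209, -0.001]
contact_force: [-3.1, 1.4, 1.5]
opening: 0.0004
grasp_force: 1.5
tcp [0.4915 0.0477 0.0269] [ 3.1414 -0.2091 -0.0005]
copper_tin 0.71[0.5277 0.0461 0.0152] | 0.93 top z 0.068 mid [0.5203 0.0471] size [0.0421 0.0555] circ [0.5264 0.0473] r0.031
tcp [0.4914 0.0477 0.0269] [ 3.1415 -0.2097 -0.0007]
copper_tin 0.53[0.5256 0.0476 0.0108] | 0.63 top z 0.078 mid [0.5255 0.0459] size [0.0357 0.0585] circ [0.5218 0.0442] r0.033
```

Sliding as planned (tin centre ≈ TCP + 36 mm); 5.1 cm to go.

```bash
python3 -m inch '[{"claw":0,"dx":0.98,"dy":0,"dz":0.19,"rx":0,"ry":0,"rz":0},{"claw":0,"dx":0.98,"dy":0,"dz":0.19,"rx":0,"ry":0,"rz":0},{"claw":0,"dx":0.98,"dy":0,"dz":0.2,"rx":0,"ry":0,"rz":0},{"claw":0,"dx":0.98,"dy":0,"dz":0.2,"rx":0,"ry":0,"rz":0},{"claw":0,"dx":0.98,"dy":0,"dz":0.2,"rx":0,"ry":0,"rz":0}]'
python3 -m inch '[{"claw":0,"dx":0.1,"dy":0,"dz":0,"rx":0,"ry":0,"rz":0},{"claw":0,"dx":0,"dy":0,"dz":0,"rx":0,"ry":0,"rz":0},{"claw":0,"dx":0,"dy":0,"dz":0,"rx":0,"ry":0,"rz":0}]'
python3 - <<'E'
from h import *
see(["copper_tin"],"wrist"); see(["copper_tin"],"top")
E
```

```text
time: 52.8
position: [0.5414, 0.0477, 0.0274]
tool_rot: [3.141, -0.209, -0.001]
contact_force: [-7.8, 0.5, 1.3]
opening: 0.0006
grasp_force: 6.6
time: 53.1
position: [0.5411, 0.0476, 0.0271]
tool_rot: [3.141, -0.208, -0.0]
contact_force: [-3.5, -0.2, -1.3]
opening: 0.0002
grasp_force: 1.8
tcp [0.5411 0.0476 0.0271] [ 3.1411 -0.2076 -0.0003]
copper_tin 
tcp [0.5411 0.0476 0.0272] [ 3.1412 -0.2082 -0.0004]
copper_tin 0.43[0.679  0.0509 0.0904]
```

```bash
python3 -m inch '[{"claw":0,"dx":-1.96,"dy":0,"dz":-0.42,"rx":0,"ry":0,"rz":0},{"claw":0,"dx":-2.94,"dy":0,"dz":-0.62,"rx":0,"ry":0,"rz":0},{"claw":0,"dx":-2.94,"dy":0,"dz":-0.62,"rx":0,"ry":0,"rz":0},{"claw":0,"dx":-2.3,"dy":0,"dz":-0.49,"rx":0,"ry":0,"rz":0},{"claw":0,"dx":0,"dy":0,"dz":0,"rx":0,"ry":0,"rz":0}]'
python3 -m inch '[{"claw":0,"dx":0,"dy":3,"dz":0,"rx":0,"ry":0,"rz":0},{"claw":0,"dx":0,"dy":3.5,"dz":0,"rx":0,"ry":0,"rz":0},{"claw":0,"dx":0,"dy":3.5,"dz":0,"rx":0,"ry":0,"rz":0},{"claw":0,"dx":0,"dy":3.4,"dz":0,"rx":0,"ry":0,"rz":0},{"claw":0,"dx":0,"dy":0,"dz":0,"rx":0,"ry":0,"rz":0}]'
python3 -m inch '[{"claw":0,"dx":0,"dy":0,"dz":0,"rx":0,"ry":0,"rz":0},{"claw":0,"dx":0,"dy":0,"dz":0,"rx":0,"ry":0,"rz":0}]'
python3 - <<'E'
from h import *
see(["copper_tin","ramekin"],"wrist"); see(["copper_tin","ramekin"],"top")
print(arm.read_state()["joints"])
E
```

```text
time: 53.9
position: [0.4365, 0.0477, 0.0281]
tool_rot: [-3.142, -0.21, -0.0]
contact_force: [0.3, 0.7, 0.1]
opening: 0.0003
grasp_force: 0.0
time: 54.4
position: [0.4396, -0.0906, 0.0289]
tool_rot: [3.14, -0.213, -0.006]
contact_force: [-0.0, 0.2, 0.9]
opening: 0.0006
grasp_force: 0.0
time: 54.6
position: [0.4387, -0.0857, 0.0281]
tool_rot: [3.141, -0.21, 0.0]
contact_force: [-0.7, 0.9, -1.0]
opening: 0.0008
grasp_force: 0.0
tcp [ 0.4387 -0.0857  0.0281] [ 3.1412 -0.2104  0.0005]
copper_tin  | 0.75 top z 0.057 mid [0.5467 0.0335] size [0.0094 0.0297] circ [0.5445 0.0204] r0.031
ramekin 0.90[ 0.4901 -0.0902  0.0148] | 0.81 top z 0.060 mid [ 0.4895 -0.087 ] size [0.0615 0.0622] circ [ 0.4894 -0.0871] r0.033
tcp [ 0.4379 -0.0856  0.0277] [ 3.1413 -0.2094  0.0009]
copper_tin 0.61[ 0.5405 -0.0224  0.0102] 0.38[ 0.435  -0.0282  0.0038]
ramekin 0.79[ 0.49   -0.0868  0.0109] | 0.83 top z 0.063 mid [ 0.4913 -0.0873] size [0.0618 0.0618] circ [ 0.4889 -0.088 ] r0.034
[-0.0834 -0.0614  0.1951  2.3204 -0.0179  0.6736 -1.4455]
```

```bash
python3 -m inch '[{"claw":0,"dx":0.98,"dy":0.13,"dz":0.3,"rx":0,"ry":0,"rz":0},{"claw":0,"dx":0.98,"dy":0,"dz":0.25,"rx":0,"ry":0,"rz":0},{"claw":0,"dx":0.98,"dy":0,"dz":0.21,"rx":0,"ry":0,"rz":0},{"claw":0,"dx":0.98,"dy":0,"dz":0.21,"rx":0,"ry":0,"rz":0},{"claw":0,"dx":0.98,"dy":0,"dz":0.21,"rx":0,"ry":0,"rz":0}]'
python3 - <<'E'
from h import *
see(["ramekin"],"wrist")
E
```

```text
time: 55.6
position: [0.489, -0.0876, 0.0262]
tool_rot: [3.141, -0.209, -0.0]
contact_force: [-2.6, 0.7, 2.5]
opening: 0.0003
grasp_force: 1.6
tcp [ 0.489  -0.0876  0.0262] [ 3.1413 -0.2087 -0.0004]
ramekin 0.93[ 0.5292 -0.09    0.0127] | 0.94 top z 0.060 mid [ 0.5193 -0.0877] size [0.0475 0.0621] circ [ 0.5266 -0.0876] r0.033
```

```bash
python3 -m inch '[{"claw":0,"dx":0.98,"dy":0,"dz":0.2,"rx":0,"ry":0,"rz":0},{"claw":0,"dx":0.98,"dy":0,"dz":0.19,"rx":0,"ry":0,"rz":0},{"claw":0,"dx":0.98,"dy":0,"dz":0.19,"rx":0,"ry":0,"rz":0},{"claw":0,"dx":0.98,"dy":0,"dz":0.19,"rx":0,"ry":0,"rz":0},{"claw":0,"dx":0.98,"dy":0,"dz":0.2,"rx":0,"ry":0,"rz":0}]'
python3 -m inch '[{"claw":0,"dx":0.25,"dy":0,"dz":0.05,"rx":0,"ry":0,"rz":0},{"claw":0,"dx":0,"dy":0,"dz":0,"rx":0,"ry":0,"rz":0},{"claw":0,"dx":0,"dy":0,"dz":0,"rx":0,"ry":0,"rz":0}]'
python3 -m inch '[{"claw":0,"dx":-1.96,"dy":0,"dz":-0.42,"rx":0,"ry":0,"rz":0},{"claw":0,"dx":-2.94,"dy":0,"dz":-0.62,"rx":0,"ry":0,"rz":0},{"claw":0,"dx":-2.94,"dy":0,"dz":-0.62,"rx":0,"ry":0,"rz":0},{"claw":0,"dx":-2,"dy":0,"dz":-0.42,"rx":0,"ry":0,"rz":0},{"claw":0,"dx":0.6,"dy":-2.5,"dz":-2.9,"rx":0,"ry":0,"rz":0}]'
python3 -m inch '[{"claw":0,"dx":0.6,"dy":-3,"dz":-2.9,"rx":0,"ry":0,"rz":0},{"claw":0,"dx":0,"dy":0,"dz":0,"rx":0,"ry":0.6,"rz":0},{"claw":0,"dx":0,"dy":0,"dz":0,"rx":0,"ry":0,"rz":0},{"claw":0,"dx":0,"dy":0,"dz":0,"rx":0,"ry":0,"rz":0},{"claw":0,"dx":0,"dy":0,"dz":0,"rx":0,"ry":0,"rz":0}]'
python3 - <<'E'
from h import *
p,st=see(["copper_tin","ramekin","tub","flour_jar"],"wrist","w13"); see(["copper_tin","ramekin","tub","lid","flour_jar"],"scene")
C=cloud(p,st,np.ones((384,512),bool))
for nm,y0,za,zb,x0,x1 in (("ram",-.0876,.025,.058,.5,.63),("cop",.0476,.025,.065,.5,.63)):
    m=(abs(C[:,1]-y0)<.03)&(C[:,2]>za)&(C[:,2]<zb)&(C[:,0]>x0)&(C[:,0]<x1)
    if m.sum(): print(nm,m.sum(),np.percentile(C[m],[2,50,98],0))
E
```

```text
time: 56.25
position: [0.539, -0.0875, 0.027]
tool_rot: [3.141, -0.209, -0.0]
contact_force: [-0.9, 0.4, -0.5]
opening: 0.0002
grasp_force: 0.6
time: 56.55
position: [0.5407, -0.0877, 0.0271]
tool_rot: [3.141, -0.209, -0.001]
contact_force: [0.6, -0.2, -0.1]
opening: 0.0004
grasp_force: 0.0
time: 57.05
position: [0.4343, -0.0645, 0.0534]
tool_rot: [3.141, -0.202, -0.005]
contact_force: [1.9, 0.2, 0.2]
opening: 0.001
grasp_force: 0.0
time: 57.55
position: [0.4397, -0.0331, 0.0859]
tool_rot: [3.141, -0.291, -0.001]
contact_force: [-0.4, -0.4, -0.2]
opening: 0.0007
grasp_force: 0.0
tcp [ 0.4397 -0.0331  0.0859] [ 3.1415 -0.2913 -0.0014]
copper_tin  | 0.83 top z 0.057 mid [0.546  0.0436] size [0.0087 0.0264] circ [0.5457 0.0345] r0.024
ramekin  | 0.60 top z 0.060 mid [ 0.5467 -0.0796] size [0.0071 0.0419] circ [ 0.547  -0.0793] r0.024
tub 0.46[ 0.4379 -0.0253 -0.0006]
flour_jar 
tcp [ 0.4397 -0.0326  0.086 ] [ 3.1413 -0.2926 -0.0005]
copper_tin 
ramekin 
tub 
lid 
flour_jar 
ram 764 [[ 0.5468 -0.107   0.0255]
 [ 0.5489 -0.0827  0.0397]
 [ 0.5574 -0.0643  0.0568]]
cop 653 [[0.5468 0.0248 0.0255]
 [0.5484 0.0414 0.0399]
 [0.5571 0.063  0.0571]]
```

View pics/w13.png

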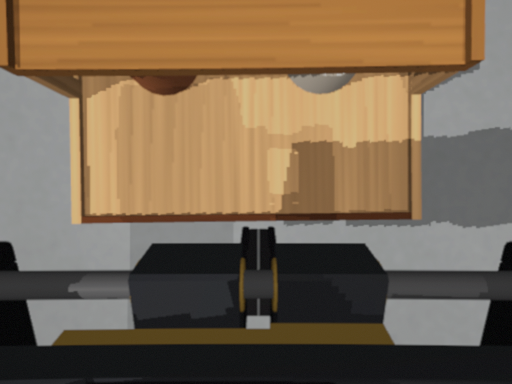

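```bash
python3 -c "
from workcell import arm
print(arm.job_done())"
```

```text
the job is handed in; nothing more can be done
None
```

The job is handed in at about 58 s on the robot's clock, with no verdict returned: the lid is pressed fully onto the tub, the closed tub and flour jar are under the upper cover, and the ramekin and copper tin are under the upper tray, each with its centre about 32 mm in by the last camera measurements (the tea tin and salt box were not there today).

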